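# Draw the slotted shim from under a laser head and hang it on its rack pin

## Task

The laser head on the raised breadboard is pitched up by the brass slotted shim left under its front foot: grip the shim by its tab and draw it out straight, fully clear of the head, so that the head settles down onto its three feet without being shifted, lifted or knocked. Then hang the shim on its own pin of the white rack, the free one with the yellow label, tab up: slide its slot down over the pin behind the pin's head, and keep hold until the slot's closed end has come down on the pin before letting go. Leave the two other shims on the rack, the mirror and the screwdriver where they are.

Things in the scene. Friction and masses are not known exactly. Their poses are not given: they have to be found in the camera images.
- shim: brass slotted shim, 130 x 50 x 5 mm, 0.2 kg, lying flat. Origin: centre of its underside; x along its length from tab end (-65) to slot end (+65), y across, z out of its top face. Solid full-width tab from x = -65 to -20; beyond it two 18 mm legs with a 14 mm slot between, open at x = +65 (small lead-in), closed at x = -20. The head's front foot stands on the legs, pressing with about 3 N
- shim_slot_end (a point): point of the shim where the pin's axis lies when the slot's closed end rests on the pin: shim x = -16, y = 0, mid-thickness (z = 2.5 mm)
- shim_tab_end (a point): middle of the shim's tab end edge: shim x = -65, y = 0, mid-thickness. At the start the tab sticks out about 50 mm beyond the breadboard's edge and the head's front face, free below and at both sides
- head: laser head, black below, blue above: box 180 x 110 x 76 mm on three feet 14 mm high, about 0.85 kg, loose. Origin level with the feet's undersides below the box's centre; x from front (-90) to rear, z up. Rear feet at x = 72, y = -42 and 42. A beam port tube 34 mm across sticks 15 mm out of the front face, axis 56 mm above the undersides, over the tab: an upright gripper strikes it, so lean back from the head
- head_front_foot (a point): centre of the underside of the head's steel front foot, 26 mm across, at head x = -62, y = 0. At the start it stands on the shim, 5 mm above the breadboard, and the head is pitched up 2 degrees; with the shim gone it settles onto the breadboard
- breadboard: raised breadboard, black plate 260 (x) x 220 (y) x 12 mm with a hole grid, on four pillars, fixed; its top is 75 mm above the work surface. Origin on the work surface under its centre; its front edge, at x = -130, lies within about 15 mm of the plane of the head's front face
- rack: white sheet-metal rack, 290 mm long, fixed. Origin on the work surface below the middle pin's root; y along it, front to -x. Its face leans back 25 degrees: down the face is (-0.423, 0, -0.906), out of it (-0.906, 0, 0.423) in the rack's frame. Three pins square to the face at y = -90, 0, 90 mm, roots 130 mm up, each on a 30 mm wide ear ending 10 mm up the face from the pin; beside the ears the sheet ends 12 mm below
- home_label: yellow label on the rack's face around the free pin, where the brass shim belongs: any one of the three pins. Origin at the root of that pin, on the face; axes parallel to the rack's (front -x, y along the rack, z up)
- home_pin (a point): point on the axis of the free pin halfway along its shank, 9 mm out from the face. Steel pin: shank 8 mm across, 18 mm long from face to head; head 20 mm across, 4 mm thick
- grey_shim: aluminium shim of the same form hanging by its slot on another pin. Origin at the root of its pin, axes parallel to the rack's. Bystander
- dark_shim: dark steel shim of the same form hanging by its slot on the remaining pin. Origin at the root of its pin, axes parallel to the rack's. Bystander
- mirror: round mirror, 60 mm across, in a black mount on a post, 142 mm high on a base 75 x 50 mm; origin under the base's centre. Bystander
- driver: screwdriver with a red handle, 190 mm long, lying on the work surface; origin below its middle, x from handle to tip. Bystander
Things that resemble listed ones, but are neither listed nor needed, are in the scene too. There is more than one size of the shim; the job needs the middle-sized.

How it is judged:
By the outcome, as a careful person would: the job done as asked, in the order asked, and still so for the second after the job is handed in, with the robot touching nothing.
It also fails if it takes over 48 s, if anything falls off the work surface, if the arm or the gripper's body presses on something with over 40 N, if the wrist force passes 120 N, or if a joint passes its speed limit or range.

## Robot

A 6-joint arm with a two-finger parallel gripper is mounted at the origin on the work surface. World frame = base frame: x ahead of the robot, y to its left, z up, the work surface at z = 0. Lengths are in m, angles in rad, forces in N, time in s.
With the tool pointing down it reaches from about 0.3 to 0.875 m from the base axis. Payload 4.2 kg.
Tool frame: the origin (TCP) lies midway between the tips of the shut fingers; the grasp point (between the pads) lies 19 mm behind it; z points along the fingers, y is the direction in which the jaws open and shut (so a half turn about z gives the same grasp; the last joint's range is limited). The gripper opens to 85 mm and grips with 20 to 120 N. Pads are 22 mm wide; open, the fingers measure 114 mm over their backs; the gripper's body (76 mm by 85 mm) begins 54 mm behind the grasp point. The pads swing forward as they close: fully open they stand 13 mm farther back than shut.
Start: joints at [-1.343, 0.32, 1.565, -0, 1.257, -0.02], TCP at [0.141, -0.557, 0.231] pointing down, gripper open.
Joint ranges: [-3.11, 3.11], [-0.84, 2.01], [0.21, 2.61], [-1.34, 4.49], [0.05, 2.63], [-2.56, 2.56]. Speed limits (rad/s): [2.57, 2.57, 3.14, 3.14, 3.14, 3.14].

## Interface

Orientations are given as a 3x3 rotation matrix whose columns are the frame's x, y, z axes.
In Python, from plant import bot gives the robot as it stands. The module is installed in compiled form; this text tells all that it offers.
- The arm moves only by the shell command python3 -m pendant 'ROWS' [FORCE]. ROWS is JSON, a list of rows, each an object of numbers: "tx", "ty", "tz": the shift along the tool's x, y, z in m; "rx", "ry", "rz": the turn, a rotation vector about the tool's x, y, z in rad; "jaw": the closure in counts, from 0 (fully open) to 255 (shut). A call has 1 to 20 rows; each row shifts and turns the commanded pose from where the row before left it, along the tool's axes as they then stand; what a row does not reach is not made up. A row lasts 1/12 s, in which the tool goes at most 41.7 mm and 7.16 degrees, less where a joint would pass 70% of its speed; a pose out of reach is approached as far as the arm can. A call is refused whole if a number of a shift passes 0.0417 or a number of a turn 0.125, either way. A call with a gripper value outside its range is refused whole. The fingers move at their own pace and stop on an object; FORCE is the grip in N (left out, the last holds). Time passes only in rows, so rows that do not move let the fingers close. It gives the time, the measured TCP pose, the force and the opening at its end, in the units of the state.
- bot.state(): the state, without advancing time (a new reading comes with each control period).
- bot.get_image(name): name is "side" or "top" or "wrist"; returns a dict with "pixels" (400x640x3 uint8, blue, green, red), "mtx" (3x3 intrinsics, pixels), "R" (3x3) and "t" (3): a world point X has camera coordinates R X + t; the wrist camera has in their place "tool_from_camera" (4x4, takes a point from camera to tool coordinates, whose origin is the TCP and whose axes are the flange's). Camera axes: x right, y down, z forward; pixel columns grow to the right and rows downward; lengths in m; the calibration is good to about 2 mm. A picture is of the moment at which its call begins: read the wrist's pose just before it. There is no depth.
- bot.sign_off(): hands the job in, once; it reports no verdict.
The state is a dict: "t": time; "joints": joint angles; "joint_velocities": joint speeds; "effort": joint torques, N m; "ee_pos": TCP position; "ee_rot": TCP orientation; "wrist_force": force on the tool from outside, world axes, zero at the start; "moment": the same for the moment, N m; "gripper_width": finger opening in m.
Only numpy, scipy, OpenCV 4.12 (cv2) and the standard library are available. Lean on these libraries where they do the work, as an engineer would, in place of code of your own. Each camera call takes 0.05 s, during which the arm holds its last target.

## Working session

There is one attempt and no reset: what is moved stays moved. The work goes in short steps, Python scripts to look and compute and a shell command to move; the robot and the scene stay as the last step left them, time stands still between calls to the robot, and variables do not carry over. Pictures are saved under pics/ and viewed, and the job is handed in when it is done.

```bash
mkdir -p pics; ls; python3 - <<'E'
from plant import bot
import cv2,json,numpy as np
s=bot.state()
print({k:np.round(v,4).tolist() for k,v in s.items()})
import pickle
d={}
for n in ["side","top","wrist"]:
    im=bot.get_image(n); d[n]=im
    cv2.imwrite(f"pics/{n}0.png",im["pixels"])
    print(n,{k:np.round(v,4).tolist() for k,v in im.items() if k!="pixels"})
d['state']=s
pickle.dump(d,open("im0.pkl","wb"))
E
```

```text
pics
{'t': 0.0, 'joints': [-1.343, 0.3203, 1.5657, -0.0, 1.2574, -0.02], 'joint_velocities': [-0.0008, 0.001, 0.0004, 0.0011, 0.0008, -0.0007], 'effort': [0.0008, -41.5527, -23.4159, 0.0001, 0.0082, -0.0], 'ee_pos': [0.1409, -0.557, 0.2305], 'ee_rot': [[0.9694, 0.2453, -0.0004], [0.2453, -0.9694, 0.0017], [0.0, -0.0018, -1.0]], 'wrist_force': [-0.3077, -0.3771, -0.0238], 'moment': [-0.0238, 0.0208, 0.0562], 'gripper_width': 0.0855}
side {'mtx': [[388.8323, 0.0, 325.511], [0.0, 388.8323, 197.7791], [0.0, 0.0, 1.0]], 'R': [[-0.7342, -0.6788, -0.0109], [-0.4552, 0.5041, -0.734], [0.5037, -0.5339, -0.6791]], 't': [0.3887, 0.3181, 0.6396]}
top {'mtx': [[381.0936, 0.0, 318.8893], [0.0, 381.0936, 200.1504], [0.0, 0.0, 1.0]], 'R': [[0.0251, -0.9997, -0.0019], [-0.9931, -0.0248, -0.1149], [0.1149, 0.0048, -0.9934]], 't': [0.0152, 0.5773, 1.025]}
wrist {'mtx': [[356.7786, 0.0, 312.6148], [0.0, 356.7786, 203.9829], [0.0, 0.0, 1.0]], 'tool_from_camera': [[0.0003, -0.9497, -0.3131, 0.0799], [1.0, 0.0002, 0.0001, 0.0005], [-0.0001, -0.3131, 0.9497, -0.1436], [0.0, 0.0, 0.0, 1.0]]}
```

View pics/side0.png

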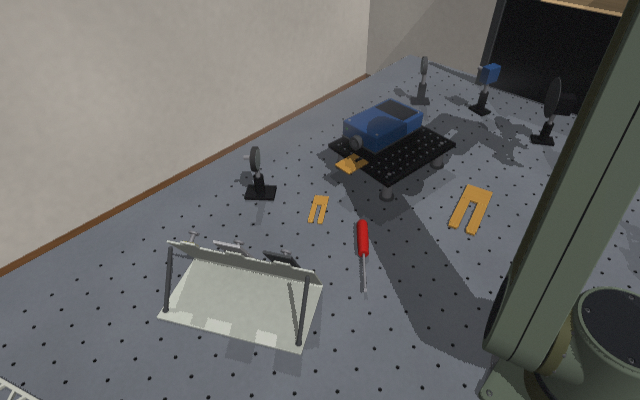

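View pics/top0.png

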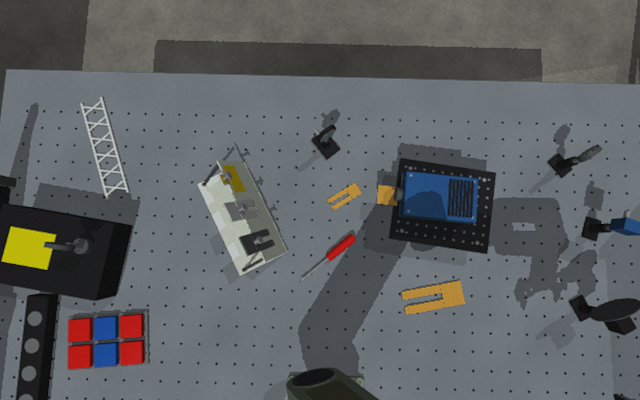

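View pics/wrist0.png

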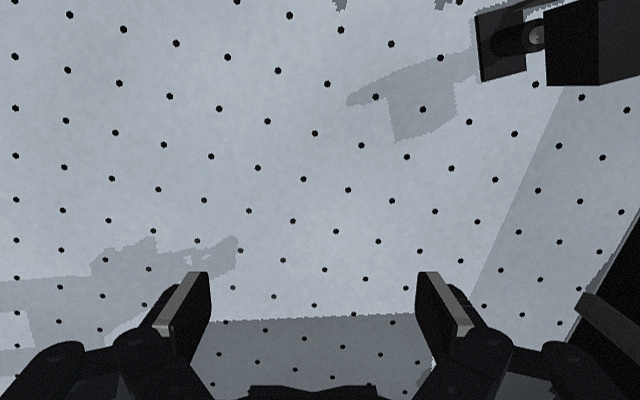

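```bash
python3 - <<'E'
import pickle,cv2
d=pickle.load(open("im0.pkl","rb"))
def crop(n,x0,y0,w,h,f,name):
    cv2.imwrite(f"pics/{name}.png",cv2.resize(d[n]["pixels"][y0:y0+h,x0:x0+w],None,fx=f,fy=f,interpolation=cv2.INTER_CUBIC))
crop("top",190,135,110,150,4,"t_rack")
crop("top",320,140,190,130,4,"t_head")
crop("side",150,220,190,140,4,"s_rack")
crop("side",310,90,160,120,5,"s_head")
E
```

```text
(no output)
```

View pics/t_rack.png

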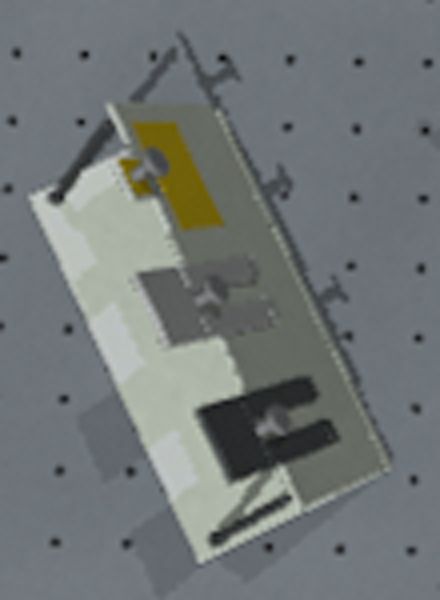

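View pics/t_head.png

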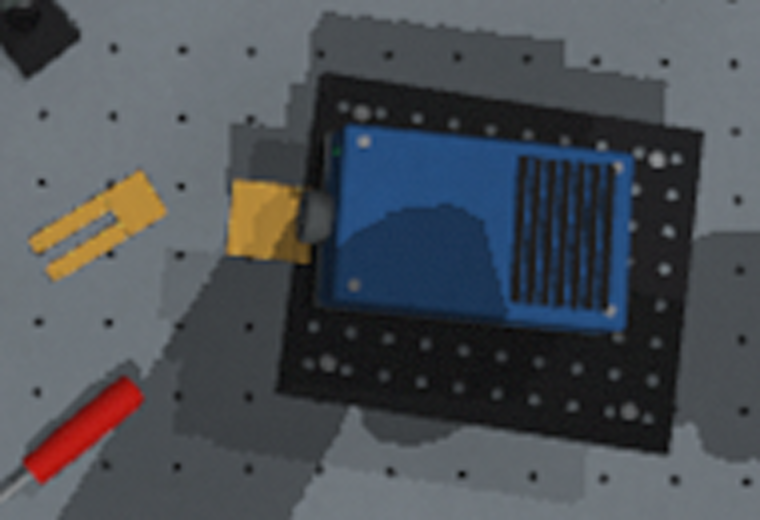

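View pics/s_rack.png

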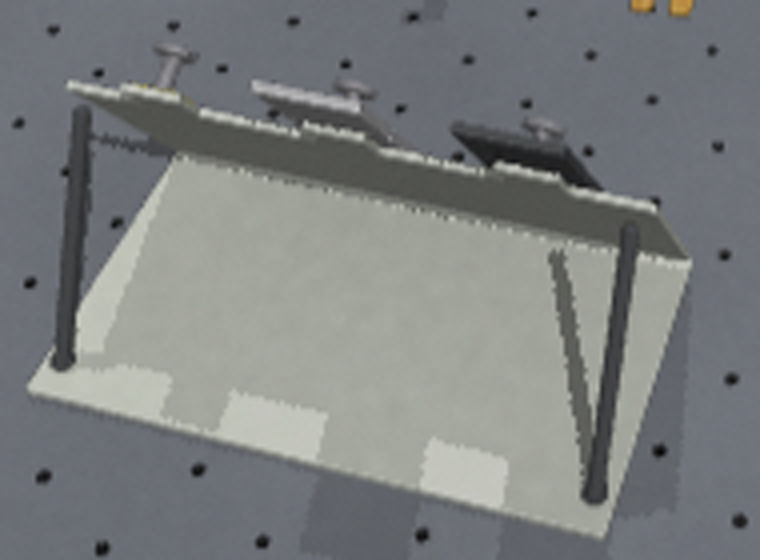

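View pics/s_head.png

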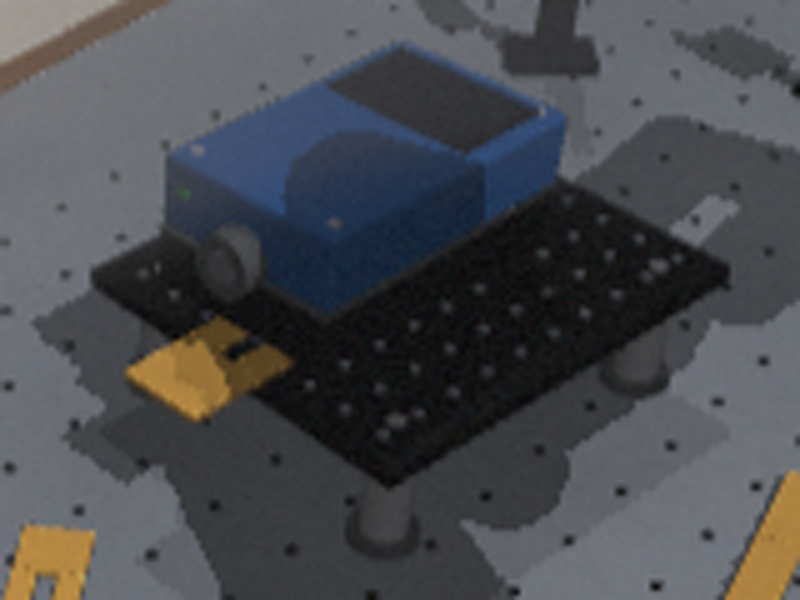

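```bash
cat > h.py <<'E'
import pickle,cv2,numpy as np
from scipy.optimize import least_squares
from scipy.spatial.transform import Rotation as Rn
d=pickle.load(open("im0.pkl","rb"))
def C(x0,y0,f,pts): return [((u+.5)/f-.5+x0,(v+.5)/f-.5+y0) for u,v in pts]
def proj(n,X,dd=d):
    im=dd[n]; c=np.asarray(X)@im["R"].T+im["t"]; p=c@np.asarray(im["mtx"]).T
    return p[:,:2]/p[:,2:]
def yaw(a): return Rn.from_euler('z',a).as_matrix()
def fit(obs,g,z=0.):
    # obs: list (cam, localpt, uv); planar pose x,y,yaw
    def f(p):
        r=[]
        for n,L,uv in obs:
            X=yaw(p[2])@np.array(L)+[p[0],p[1],z]
            r+=list(proj(n,[X])[0]-uv)
        return r
    s=least_squares(f,g); return s.x,np.array(s.fun).reshape(-1,2)
def tri(u1,u2,a="top",b="side"):
    f=lambda X:np.r_[proj(a,[X])[0]-u1,proj(b,[X])[0]-u2]
    s=least_squares(f,[.5,-.2,.08]); return s.x,s.fun
E
python3 - <<'E'
from h import *
np.set_printoptions(precision=4,suppress=True)
for n in("top","side"): print(n,-d[n]["R"].T@d[n]["t"])
tb=C(320,140,4,[(322,74),(703,131),(668,453),(278,392)])
sb=C(310,90,5,[(93,275),(390,487),(728,270)])
# front = +y world
loc=[(-.13,-.11,.075),(.13,-.11,.075),(.13,.11,.075),(-.13,.11,.075)]
# decide order: image up=+x world; front left
for sgn in (1,-1):
  L=[(a,sgn*b,c) for a,b,c in loc]
  obs=[("top",l,u) for l,u in zip(L,tb)]+[("side",L[0],sb[0]),("side",L[3],sb[1]),("side",L[2],sb[2])]
  for g in(-1.57,):
    print("board",sgn,*fit(obs,[.5,-.3,g]))
ts=C(320,140,4,[(232,180),(227,257)]); ss=C(310,90,5,[(127,372),(205,420)])
for a,b in zip(ts,ss): print("tab corner",*tri(a,b))
tp=C(190,135,4,[(152,163),(208,296),(272,422)]); sp=C(150,220,4,[(176,50),(355,90),(545,127)])
for a,b in zip(tp,sp): print("pinhead",*tri(a,b))
obs=[]
for y,a,b in zip((-.09,0,.09),tp,sp):
    l=(-.022*.906,y,.13+.022*.423); obs+=[("top",l,a),("side",l,b)]
print("rack",*fit(obs,[.5,.1,2.0]))
E
```

```text
top [0.4552 0.0246 1.0846]
side [0.108 0.445 0.672]
board 1 [ 0.5477 -0.2968 -2.6294] [[-18.638   30.5294]
 [-65.5081 103.5591]
 [ 15.739  -16.6279]
 [ 63.524  -86.6614]
 [ 11.4803  20.0686]
 [-32.2536 -68.1195]
 [ -7.3776 -14.0593]]
board -1 [ 0.5664 -0.299  -1.6997] [[-1.0093 -0.2326]
 [-0.2551  0.0355]
 [ 0.0152  1.2131]
 [-0.829   1.1722]
 [-0.9228 -1.2081]
 [ 0.1206 -2.5854]
 [ 0.4617 -0.8828]]
tab corner [ 0.6159 -0.1273  0.0783] [ 0.4     0.4903 -0.5888 -0.0206]
tab corner [ 0.5638 -0.1248  0.0776] [ 0.515   0.6614 -0.7633 -0.0212]
pinhead [0.6206 0.2592 0.1402] [ 0.391   0.3272 -0.3629 -0.0353]
pinhead [0.5374 0.2196 0.1428] [ 0.3054  0.2889 -0.2981 -0.0229]
pinhead [0.4602 0.1762 0.1412] [ 0.4927  0.531  -0.5126 -0.0284]
rack [0.5311 0.2357 2.0508] [[ 0.3088  0.5741]
 [-0.2837  0.5304]
 [ 1.2772 -0.6921]
 [-0.2523 -0.0359]
 [ 0.5438  0.4289]
 [-0.6068  0.6458]]
```

```bash
cat > kin.py <<'E'
from h import *
def pick_R(yaws,lean,flip=1):
    X=yaw(yaws); s,c=np.sin(lean),np.cos(lean)
    z=X@[s,0,-c]; y=-flip*X[:,1]; return np.c_[np.cross(y,z),y,z]
def place_R(yawr,lean,flip=1):
    # shim frame at rack: x down face, z out of face, y = z×x
    X=yaw(yawr); xs=X@[-.4226,0,-.9063]; zs=X@[-.9063,0,.4226]; ys=np.cross(zs,xs)
    s,c=np.sin(lean),np.cos(lean); z=s*xs-c*zs; y=-flip*ys
    return np.c_[np.cross(y,z),y,z], np.c_[xs,ys,zs]
def wr(R,j1,j23):
    W=(yaw(j1)@Rn.from_euler('y',j23).as_matrix()).T@R
    a=Rn.from_matrix(W).as_euler('ZYZ'); a[2]-=np.pi/2
    return (a+np.pi)%(2*np.pi)-np.pi
E
python3 - <<'E'
from kin import *
np.set_printoptions(precision=3,suppress=True)
s=d["state"]; print(wr(s["ee_rot"],s["joints"][0],s["joints"][1]+s["joints"][2]))
for lean in(.6,.8,1.0):
  for f in(1,-1):
    for j23 in (1.7,2.,2.3): print("pick",lean,f,j23,wr(pick_R(-1.64,lean,f),-.1,j23))
for lean in(.6,.8,1.0):
  for f in(1,-1):
    for j23 in (1.7,2.0): print("place",lean,f,j23,wr(place_R(2.05,lean,f)[0],.45,j23))
print(pick_R(-1.64,.8)); print(place_R(2.05,.8))
E
```

```text
[-0.     1.257 -0.02 ]
pick 0.6 1 1.7 [-0.605  1.447 -3.094]
pick 0.6 1 2.0 [-0.649  1.203 -2.913]
pick 0.6 1 2.3 [-0.752  0.973 -2.695]
pick 0.6 -1 1.7 [-0.605  1.447  0.048]
pick 0.6 -1 2.0 [-0.649  1.203  0.229]
pick 0.6 -1 2.3 [-0.752  0.973  0.447]
pick 0.8 1 1.7 [-0.806  1.459 -3.07 ]
pick 0.8 1 2.0 [-0.854  1.256 -2.844]
pick 0.8 1 2.3 [-0.957  1.069 -2.587]
pick 0.8 -1 1.7 [-0.806  1.459  0.072]
pick 0.8 -1 2.0 [-0.854  1.256  0.298]
pick 0.8 -1 2.3 [-0.957  1.069  0.555]
pick 1.0 1 1.7 [-1.006  1.475 -3.049]
pick 1.0 1 2.0 [-1.052  1.32  -2.788]
pick 1.0 1 2.3 [-1.141  1.182 -2.507]
pick 1.0 -1 1.7 [-1.006  1.475  0.092]
pick 1.0 -1 2.0 [-1.052  1.32   0.353]
pick 1.0 -1 2.3 [-1.141  1.182  0.634]
place 0.6 1 1.7 [0.537 1.475 3.05 ]
place 0.6 1 2.0 [0.573 1.219 2.889]
place 0.6 -1 1.7 [ 0.537  1.475 -0.091]
place 0.6 -1 2.0 [ 0.573  1.219 -0.253]
place 0.8 1 1.7 [0.337 1.458 3.071]
place 0.8 1 2.0 [0.363 1.176 2.966]
place 0.8 -1 1.7 [ 0.337  1.458 -0.07 ]
place 0.8 -1 2.0 [ 0.363  1.176 -0.176]
place 1.0 1 1.7 [0.135 1.447 3.095]
place 1.0 1 2.0 [0.147 1.15  3.052]
place 1.0 -1 1.7 [ 0.135  1.447 -0.046]
place 1.0 -1 2.0 [ 0.147  1.15  -0.09 ]
[[-0.048 -0.998 -0.05 ]
 [-0.695  0.069 -0.716]
 [ 0.717 -0.    -0.697]]
(array([[ 0.436, -0.887, -0.151],
       [-0.838, -0.461,  0.291],
       [-0.328,  0.   , -0.945]]), array([[ 0.195,  0.887,  0.418],
       [-0.375,  0.461, -0.804],
       [-0.906, -0.   ,  0.423]]))
```

```bash
cat > plan.py <<'E'
from kin import *
from plant import bot
np.set_printoptions(precision=4,suppress=True)
def plan(R,p,say=True):
    s=bot.state(); Rc=np.array(s["ee_rot"]); pc=np.array(s["ee_pos"])
    rv=Rn.from_matrix(Rc.T@R).as_rotvec() if R is not None else np.zeros(3)
    print("t",round(s["t"],2),"ee",pc,"F",np.array(s["wrist_force"]),"w",round(s["gripper_width"],4),"j",np.array(s["joints"]))
    print(" shift now-axes",Rc.T@(np.array(p)-pc),"norm",np.linalg.norm(np.array(p)-pc)," rotvec",rv,"deg",np.degrees(np.linalg.norm(rv)))
    if R is not None: print(" shift in final axes",R.T@(np.array(p)-pc))
E
python3 -c "
from plan import *
plan(pick_R(-1.64,.8,-1),[.59,-.03,.28])"
```

```text
t 0.15 ee [ 0.141  -0.5571  0.2307] F [-0.1777 -0.507  -0.3727] w 0.0854 j [-1.343   0.3201  1.5654 -0.      1.2574 -0.02  ]
 shift now-axes [ 0.5646 -0.4009 -0.0488] norm 0.6941733879027531  rotvec [-0.5011 -0.6911 -1.1822] deg 83.54933912828386
 shift in final axes [ 0.3526  0.4115 -0.4338]
```

```bash
R='{"tx":0.028,"ty":-0.02,"tz":-0.0025}'; python3 -m pendant '[{"tx":0.028,"ty":-0.02,"tz":-0.0025},{"tx":0.028,"ty":-0.02,"tz":-0.0025},{"tx":0.028,"ty":-0.02,"tz":-0.0025},{"tx":0.028,"ty":-0.02,"tz":-0.0025},{"tx":0.028,"ty":-0.02,"tz":-0.0025},{"tx":0.028,"ty":-0.02,"tz":-0.0025},{"tx":0.028,"ty":-0.02,"tz":-0.0025},{"tx":0.028,"ty":-0.02,"tz":-0.0025},{"tx":0.028,"ty":-0.02,"tz":-0.0025},{"tx":0.028,"ty":-0.02,"tz":-0.0025},{"tx":0.028,"ty":-0.02,"tz":-0.0025},{"tx":0.028,"ty":-0.02,"tz":-0.0025},{"tx":0.028,"ty":-0.02,"tz":-0.0025},{"tx":0.028,"ty":-0.02,"tz":-0.0025},{"tx":0.028,"ty":-0.02,"tz":-0.0025},{"tx":0.028,"ty":-0.02,"tz":-0.0025},{"tx":0.028,"ty":-0.02,"tz":-0.0025},{"tx":0.028,"ty":-0.02,"tz":-0.0025},{"tx":0.028,"ty":-0.02,"tz":-0.0025},{"tx":0.028,"ty":-0.02,"tz":-0.0025}]'; python3 -c "
from plan import *
plan(pick_R(-1.64,.8,-1),[.594,-.03,.22])"
```

```text
t 0.15 ee [ 0.141  -0.5571  0.2307] F [-0.1777 -0.507  -0.3727] w 0.0854 j [-1.343   0.3201  1.5654 -0.      1.2574 -0.02  ]
 shift now-axes [ 0.5685 -0.3998  0.0112] norm 0.6951011938306337  rotvec [-0.5011 -0.6911 -1.1822] deg 83.54933912828386
 shift in final axes [ 0.3958  0.4155 -0.3922]$[0]: bad value
```

```bash
python3 -m pendant '[{"tx":0.02,"ty":-0.015,"tz":-0.002,"rx":0,"ry":0,"rz":0,"jaw":0}]'; python3 -c "
from plan import *
plan(pick_R(-1.64,.8,-1),[.594,-.03,.22])"
```

```text
t: 0.23
ee_pos: [0.1551, -0.54, 0.2322]
ee_rot: [[0.97, 0.243, -0.002], [0.243, -0.97, -0.001], [-0.002, 0.0, -1.0]]
wrist_force: [0.7, -0.0, 0.6]
gripper_width: 0.0855
t 0.23 ee [ 0.1551 -0.54    0.2322] F [ 0.6695 -0.0362  0.5795] w 0.0855 j [-1.3106  0.2982  1.5936 -0.0018  1.2496  0.0158]
 shift now-axes [ 0.5495 -0.3883  0.0112] norm 0.6729509845796163  rotvec [-0.5018 -0.6881 -1.1848] deg 83.60300501410615
 shift in final axes [ 0.3844  0.4026 -0.3782]
```

```bash
python3 -m pendant '[{"tx":0.027,"ty":-0.019,"tz":-0.0015,"rx":0,"ry":0,"rz":0,"jaw":0},{"tx":0.027,"ty":-0.019,"tz":-0.0015,"rx":0,"ry":0,"rz":0,"jaw":0},{"tx":0.027,"ty":-0.019,"tz":-0.0015,"rx":0,"ry":0,"rz":0,"jaw":0},{"tx":0.027,"ty":-0.019,"tz":-0.0015,"rx":0,"ry":0,"rz":0,"jaw":0},{"tx":0.027,"ty":-0.019,"tz":-0.0015,"rx":0,"ry":0,"rz":0,"jaw":0},{"tx":0.027,"ty":-0.019,"tz":-0.0015,"rx":0,"ry":0,"rz":0,"jaw":0},{"tx":0.027,"ty":-0.019,"tz":-0.0015,"rx":0,"ry":0,"rz":0,"jaw":0},{"tx":0.027,"ty":-0.019,"tz":-0.0015,"rx":0,"ry":0,"rz":0,"jaw":0},{"tx":0.027,"ty":-0.019,"tz":-0.0015,"rx":0,"ry":0,"rz":0,"jaw":0},{"tx":0.027,"ty":-0.019,"tz":-0.0015,"rx":0,"ry":0,"rz":0,"jaw":0},{"tx":0.027,"ty":-0.019,"tz":-0.0015,"rx":0,"ry":0,"rz":0,"jaw":0},{"tx":0.027,"ty":-0.019,"tz":-0.0015,"rx":0,"ry":0,"rz":0,"jaw":0},{"tx":0.027,"ty":-0.019,"tz":-0.0015,"rx":0,"ry":0,"rz":0,"jaw":0},{"tx":0.027,"ty":-0.019,"tz":-0.0015,"rx":0,"ry":0,"rz":0,"jaw":0},{"tx":0.027,"ty":-0.019,"tz":-0.0015,"rx":0,"ry":0,"rz":0,"jaw":0},{"tx":0.027,"ty":-0.019,"tz":-0.0015,"rx":0,"ry":0,"rz":0,"jaw":0},{"tx":0.027,"ty":-0.019,"tz":-0.0015,"rx":0,"ry":0,"rz":0,"jaw":0},{"tx":0.027,"ty":-0.019,"tz":-0.0015,"rx":0,"ry":0,"rz":0,"jaw":0},{"tx":0.027,"ty":-0.019,"tz":-0.0015,"rx":0,"ry":0,"rz":0,"jaw":0},{"tx":0.027,"ty":-0.019,"tz":-0.0015,"rx":0,"ry":0,"rz":0,"jaw":0}]'; python3 -c "
from plan import *
plan(pick_R(-1.64,.8,-1),[.594,-.03,.22])"
```

```text
t: 1.9
ee_pos: [0.5877, -0.0357, 0.263]
ee_rot: [[0.969, 0.246, -0.001], [0.246, -0.969, -0.0], [-0.001, -0.0, -1.0]]
wrist_force: [-0.2, 0.0, 0.6]
gripper_width: 0.0859
t 1.9 ee [ 0.5877 -0.0357  0.263 ] F [-0.2402  0.0368  0.5624] w 0.0859 j [-0.08    0.3245  1.4769 -0.0002  1.3408  1.2427]
 shift now-axes [ 0.0075 -0.0039  0.043 ] norm 0.0438602940216497  rotvec [-0.5003 -0.6898 -1.1821] deg 83.49274521581042
 shift in final axes [0.0351 0.0059 0.0256]
```

```bash
python3 -m pendant '[{"tx":0,"ty":0,"tz":0,"rx":-0.0385,"ry":-0.0531,"rz":-0.0909,"jaw":0},{"tx":0,"ty":0,"tz":0,"rx":-0.0385,"ry":-0.0531,"rz":-0.0909,"jaw":0},{"tx":0,"ty":0,"tz":0,"rx":-0.0385,"ry":-0.0531,"rz":-0.0909,"jaw":0},{"tx":0,"ty":0,"tz":0,"rx":-0.0385,"ry":-0.0531,"rz":-0.0909,"jaw":0},{"tx":0,"ty":0,"tz":0,"rx":-0.0385,"ry":-0.0531,"rz":-0.0909,"jaw":0},{"tx":0,"ty":0,"tz":0,"rx":-0.0385,"ry":-0.0531,"rz":-0.0909,"jaw":0},{"tx":0,"ty":0,"tz":0,"rx":-0.0385,"ry":-0.0531,"rz":-0.0909,"jaw":0},{"tx":0,"ty":0,"tz":0,"rx":-0.0385,"ry":-0.0531,"rz":-0.0909,"jaw":0},{"tx":0,"ty":0,"tz":0,"rx":-0.0385,"ry":-0.0531,"rz":-0.0909,"jaw":0},{"tx":0,"ty":0,"tz":0,"rx":-0.0385,"ry":-0.0531,"rz":-0.0909,"jaw":0},{"tx":0,"ty":0,"tz":0,"rx":-0.0385,"ry":-0.0531,"rz":-0.0909,"jaw":0},{"tx":0,"ty":0,"tz":0,"rx":-0.0385,"ry":-0.0531,"rz":-0.0909,"jaw":0},{"tx":0,"ty":0,"tz":0,"rx":-0.0385,"ry":-0.0531,"rz":-0.0909,"jaw":0}]'; python3 -c "
from plan import *
plan(pick_R(-1.64,.8,-1),[.594,-.03,.22])"
```

```text
t: 2.98
ee_pos: [0.5873, -0.0368, 0.2628]
ee_rot: [[0.044, 0.998, -0.048], [0.693, -0.065, -0.718], [-0.719, -0.002, -0.695]]
wrist_force: [-0.2, 0.2, 0.4]
gripper_width: 0.0854
t 2.98 ee [ 0.5873 -0.0368  0.2628] F [-0.2059  0.1766  0.4359] w 0.0854 j [ 0.2898  0.4536  1.5244 -0.7406  1.5261  0.5304]
 shift now-axes [0.0358 0.0063 0.0246] norm 0.043865888992968706  rotvec [0.0018 0.0028 0.0042] deg 0.3086805942305089
 shift in final axes [0.0358 0.0062 0.0247]
```

```bash
python3 -m pendant '[{"tx":0.0122,"ty":0.0014,"tz":0.0192,"rx":0,"ry":0,"rz":0,"jaw":0},{"tx":0.0122,"ty":0.0014,"tz":0.0192,"rx":0,"ry":0,"rz":0,"jaw":0},{"tx":0.0122,"ty":0.0014,"tz":0.0192,"rx":0,"ry":0,"rz":0,"jaw":0},{"tx":0.0122,"ty":0.0014,"tz":0.0192,"rx":0,"ry":0,"rz":0,"jaw":0},{"tx":0.0122,"ty":0.0014,"tz":0.0192,"rx":0,"ry":0,"rz":0,"jaw":0},{"tx":0,"ty":0,"tz":0,"rx":0,"ry":0,"rz":0,"jaw":0},{"tx":0,"ty":0,"tz":0,"rx":0,"ry":0,"rz":0,"jaw":0}]'; cat > look.py <<'E'
from plan import *
def look(tag,names=("wrist",)):
    D={}
    for n in names:
        s=bot.state(); im=bot.get_image(n); im["s"]=s
        if n=="wrist":
            T=np.eye(4);T[:3,:3]=s["ee_rot"];T[:3,3]=s["ee_pos"]
            W=np.linalg.inv(T@np.array(im["tool_from_camera"])); im["R"],im["t"]=W[:3,:3],W[:3,3]
        D[n]=im; cv2.imwrite(f"pics/{n}_{tag}.png",im["pixels"])
    pickle.dump(D,open(f"im_{tag}.pkl","wb")); return D
E
python3 -c "
from look import *
look('h1')
plan(None,[.592,-.064,.152])"
```

```text
t: 3.57
ee_pos: [0.5917, -0.0643, 0.1519]
ee_rot: [[0.047, 0.998, -0.052], [0.694, -0.07, -0.717], [-0.718, -0.002, -0.696]]
wrist_force: [-0.5, 0.1, -0.1]
gripper_width: 0.0855
t 3.62 ee [ 0.5925 -0.064   0.1532] F [ 0.4734 -0.1113  0.7785] w 0.0855 j [ 0.2451  0.5525  1.6586 -0.7796  1.3307  0.6688]
 shift now-axes [ 0.0008 -0.0005  0.0009] norm 0.0012847593306018295  rotvec [0. 0. 0.] deg 0.0
```

View pics/wrist_h1.png

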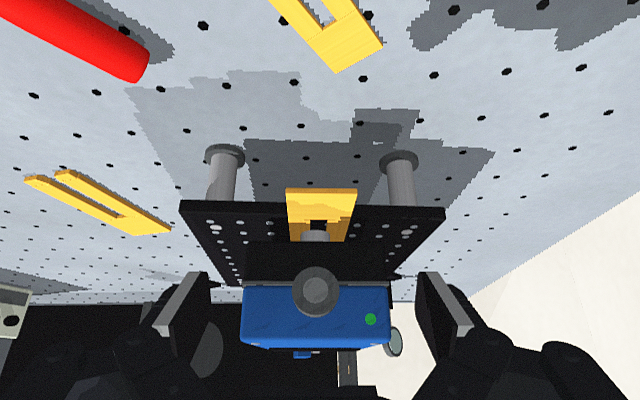

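```bash
python3 -c "
from h import *
im=cv2.imread('pics/wrist_h1.png')
cv2.imwrite('pics/h1c.png',cv2.resize(im[175:305,230:400],None,fx=4.5,fy=4.5,interpolation=cv2.INTER_CUBIC))
cv2.imwrite('pics/h1d.png',cv2.resize(im[190:320,170:460],None,fx=2.75,fy=2.75,interpolation=cv2.INTER_CUBIC))"
```

```text
(no output)
```

View pics/h1c.png

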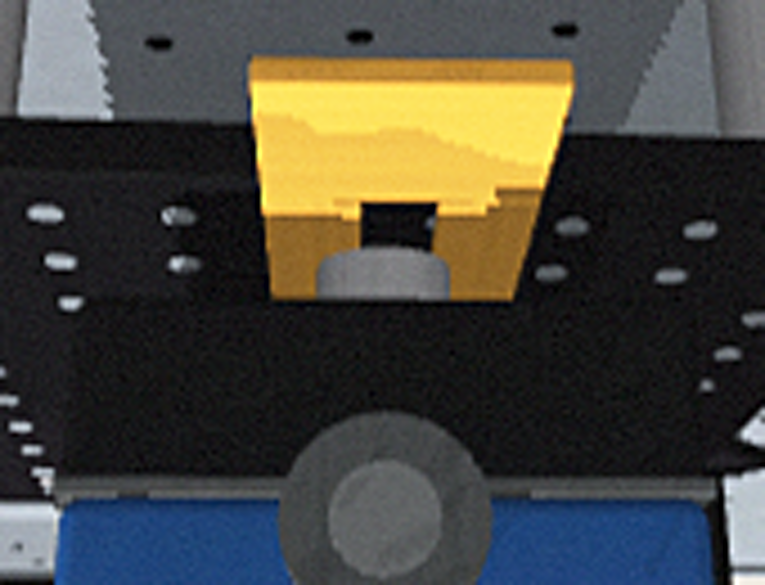

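View pics/h1d.png

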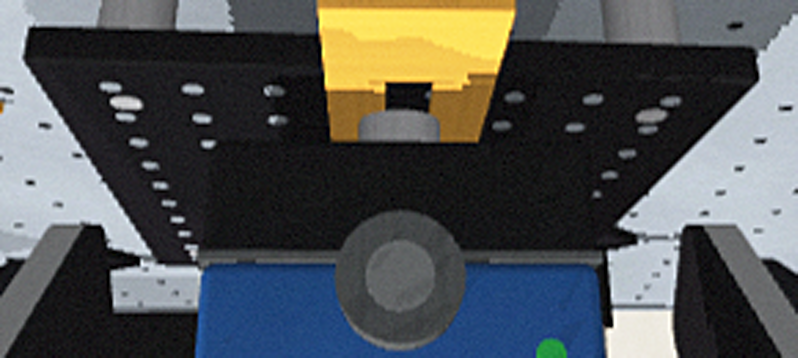

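```bash
cat > fitshim.py <<'E'
from look import *
D=pickle.load(open('im_h1.pkl','rb')); d.update(D)
w=C(230,175,4.5,[(250,58),(573,63),(250,84),(573,88),(360,203),(438,203)])
L=[(-.065,-.025,0),(-.065,.025,0),(-.065,-.025,.005),(-.065,.025,.005),(-.02,-.007,.005),(-.02,.007,.005)]
ob=[("wrist",l,u) for l,u in zip(L,w)]
# side edges as lines: point at (u,v) with unknown x
edges=[((-.025),C(230,175,4.5,[(272,298)])[0]),((.025),C(230,175,4.5,[(513,300)])[0])]
print(fit(ob,[.59,-.19,-1.64],.075))
def f(p,ob=ob):
    r=[]
    for n,l,uv in ob:
        r+=list(proj(n,[yaw(p[2])@np.array(l)+[p[0],p[1],p[3]]])[0]-uv)
    for y,uv in edges:
        xs=np.linspace(-.04,.03,200); P=proj("wrist",[yaw(p[2])@np.array([x,y,.005])+[p[0],p[1],p[3]] for x in xs])
        i=np.argmin(abs(P[:,1]-uv[1])); r.append(P[i,0]-uv[0])
    return r
s=least_squares(f,[.59,-.19,-1.64,.075],diff_step=1e-4); print("free z",s.x,s.fun)
ts=C(320,140,4,[(232,180),(227,257)]); ss=C(310,90,5,[(127,372),(205,420)])
ob2=ob+[("top",L[3],ts[0]),("top",L[2],ts[1]),("side",L[3],ss[0]),("side",L[2],ss[1])]
s=least_squares(f,[.59,-.19,-1.64,.075],diff_step=1e-4,kwargs=dict(ob=ob2)); print("all",s.x,s.fun)
# foot/port in head
wp=C(230,175,4.5,[(385,518)])[0]
print("wrist cam",-d['wrist']['R'].T@d['wrist']['t'])
E
python3 fitshim.py
```

```text
(array([ 0.5866, -0.1919, -1.6695]), array([[ 0.2441, -0.3625],
       [-0.353 , -0.3139],
       [-0.0166,  0.1953],
       [ 0.0116,  0.445 ],
       [ 0.0869, -0.1608],
       [ 0.0431,  0.0827]]))
free z [ 0.587  -0.1913 -1.6627  0.0753] [ 0.0841 -0.2598 -0.3056 -0.441  -0.1785  0.3116  0.0606  0.3372  0.3738
 -0.0719  0.3729  0.1251 -0.1997 -0.21  ]
all [ 0.587  -0.1918 -1.6593  0.075 ] [-0.1547 -0.3139 -0.6928 -0.6139 -0.4187  0.2407 -0.3307  0.1505  0.3051
 -0.2187  0.2727 -0.0455  1.2226 -0.2282  0.6727 -0.9508 -0.5866 -1.2061
 -2.0095 -1.5091 -0.0367 -0.1324]
wrist cam [0.6028 0.093  0.1945]
```

```bash
python3 -c "
from plan import *
plan(pick_R(-1.663,.8,-1),[.5903,-.1563,.0636])"
```

```text
t 3.62 ee [ 0.5925 -0.064   0.1532] F [ 0.4734 -0.1113  0.7785] w 0.0855 j [ 0.2451  0.5525  1.6586 -0.7796  1.3307  0.6688]
 shift now-axes [0.0001 0.0042 0.1286] norm 0.12865359536773707  rotvec [0.0165 0.0009 0.015 ] deg 1.279227370716502
 shift in final axes [0.0001 0.0063 0.1285]
```

```bash
python3 -m pendant '[{"tx":0,"ty":0,"tz":0,"rx":0.0165,"ry":0.0009,"rz":0.015,"jaw":0},{"tx":0,"ty":0.001,"tz":0.0165,"rx":0,"ry":0,"rz":0,"jaw":0},{"tx":0,"ty":0.001,"tz":0.0165,"rx":0,"ry":0,"rz":0,"jaw":0},{"tx":0,"ty":0.001,"tz":0.0165,"rx":0,"ry":0,"rz":0,"jaw":0},{"tx":0,"ty":0.001,"tz":0.0165,"rx":0,"ry":0,"rz":0,"jaw":0},{"tx":0,"ty":0.001,"tz":0.0165,"rx":0,"ry":0,"rz":0,"jaw":0},{"tx":0,"ty":0.001,"tz":0.0165,"rx":0,"ry":0,"rz":0,"jaw":0},{"tx":0,"ty":0,"tz":0,"rx":0,"ry":0,"rz":0,"jaw":0},{"tx":0,"ty":0,"tz":0,"rx":0,"ry":0,"rz":0,"jaw":0}]'; python3 -c "
from look import *
look('h2',('wrist','side','top'))
plan(pick_R(-1.663,.8,-1),[.5903,-.1563,.0636])
im=cv2.imread('pics/side_h2.png')
cv2.imwrite('pics/side_h2c.png',cv2.resize(im[80:220,280:480],None,fx=4,fy=4,interpolation=cv2.INTER_CUBIC))"
```

```text
t: 4.37
ee_pos: [0.5922, -0.1353, 0.0846]
ee_rot: [[0.066, 0.996, -0.066], [0.694, -0.093, -0.714], [-0.717, 0.001, -0.697]]
wrist_force: [-0.0, 0.9, -0.0]
gripper_width: 0.0854
t 4.52 ee [ 0.5927 -0.1345  0.085 ] F [ 0.0849 -0.0442 -0.0278] w 0.0856 j [ 0.1316  0.6218  1.7405 -0.8603  1.1746  0.7365]
 shift now-axes [ 0.     -0.0005  0.0307] norm 0.03067023353877815  rotvec [ 0.0023 -0.0009 -0.0015] deg 0.1663085684879362
 shift in final axes [ 0.0001 -0.0004  0.0307]
```

View pics/wrist_h2.png

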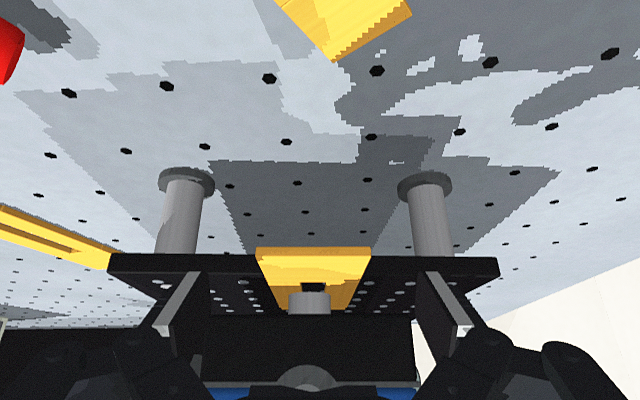

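View pics/side_h2c.png

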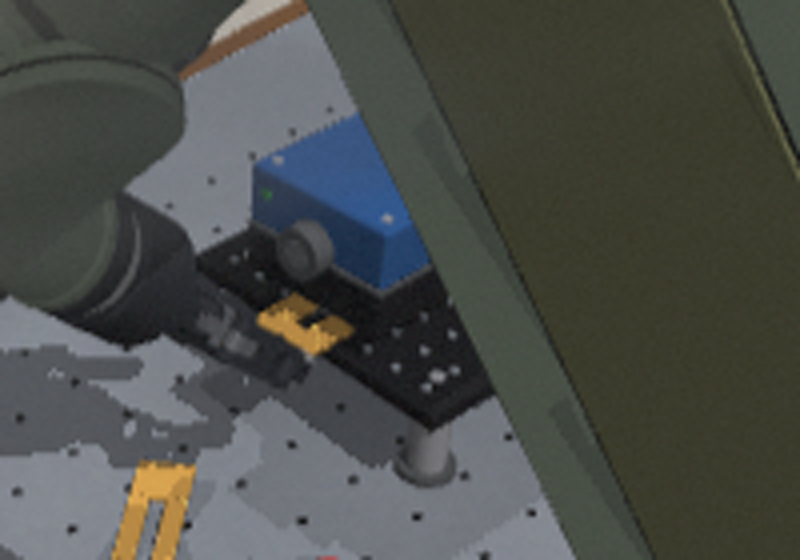

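View pics/top_h2.png

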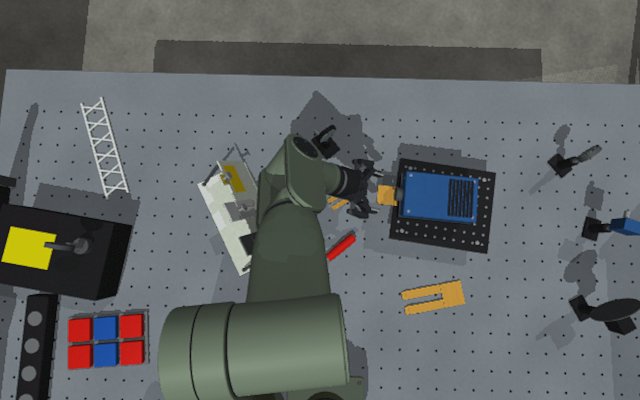

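```bash
python3 - <<'E'
from look import *
J=[([-1.343,0.3203,1.5657,0,1.2574,-.02],[.1409,-.557,.2305]),([-1.3106,0.2982,1.5936,-0.0018,1.2496,0.0158],[.1551,-.54,.2322]),
([-0.08,0.3245,1.4769,-0.0002,1.3408,1.2427],[.5877,-.0357,.263]),([0.2898,0.4536,1.5244,-0.7406,1.5261,0.5304],[.5873,-.0368,.2628]),
([0.2451,0.5525,1.6586,-0.7796,1.3307,0.6688],[.5925,-.064,.1532]),([0.1316,0.6218,1.7405,-0.8603,1.1746,0.7365],[.5927,-.1345,.085])]
def fk(j,q):
    a1,d1,L2,L3,d6,b=q
    A=yaw(j[0])@Rn.from_euler('y',j[1]).as_matrix(); B=A@Rn.from_euler('y',j[2]).as_matrix(); R=B@Rn.from_euler('ZY',[j[3],j[4]]).as_matrix()
    wc=yaw(j[0])@[a1,b,d1]+A[:,2]*L2+B[:,2]*L3
    return wc+R[:,2]*d6,wc
s=least_squares(lambda q:np.concatenate([fk(j,q)[0]-p for j,p in J]),[0,.3,.4,.4,.25,0]); print(s.x,s.fun.round(3))
print("wrist center now",fk(J[-1][0],s.x)[1])
crop=d["top"]["pixels"][110:170,295:350]; cv2.imwrite("pics/mt.png",cv2.resize(crop,None,fx=8,fy=8,interpolation=cv2.INTER_CUBIC))
crop=d["side"]["pixels"][135:210,230:290]; cv2.imwrite("pics/ms.png",cv2.resize(crop,None,fx=7,fy=7,interpolation=cv2.INTER_CUBIC))
E
```

```text
[0.0068 0.1524 0.5524 0.4155 0.3177 0.0113] [-0.    -0.001 -0.     0.    -0.002 -0.001 -0.002 -0.     0.    -0.002
 -0.     0.001  0.     0.     0.     0.001  0.    -0.001]
wrist center now [0.6137 0.0926 0.3059]
```

View pics/mt.png

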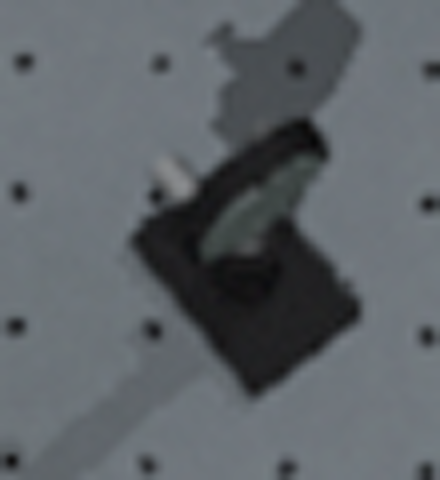

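View pics/ms.png

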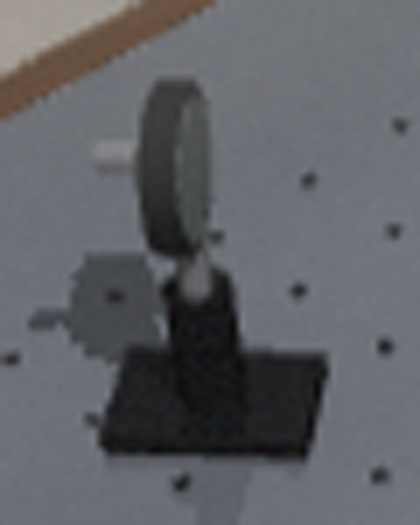

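```bash
python3 - <<'E'
from look import *
def ray(n,uv,z):
    im=d[n]; c=-im["R"].T@im["t"]; r=im["R"].T@np.linalg.inv(im["mtx"])@[uv[0],uv[1],1]
    return c+r*(z-c[2])/r[2]
for nm,p,z in [("base",(250,300),0.01),("disc",(250,180),.11),("knob",(165,170),.11)]:
    print(nm,ray("top",C(295,110,8,[p])[0],z))
print(ray("top",C(190,135,4,[(178,38)])[0],.11))
for nm,p in [("smallshim a",(30,245)),("b",(140,172))]: print(nm,ray("top",C(320,140,4,[p])[0],.0))
E
```

```text
base [0.7341 0.0137 0.01  ]
disc [0.7485 0.0157 0.11  ]
knob [0.7512 0.0437 0.11  ]
[0.7101 0.2551 0.11  ]
smallshim a [0.5791 0.0062 0.    ]
b [ 0.634  -0.0718  0.    ]
```

```bash
python3 -m pendant '[{"tx":0,"ty":0,"tz":0.0077,"rx":0,"ry":0,"rz":0,"jaw":0},{"tx":0,"ty":0,"tz":0.0077,"rx":0,"ry":0,"rz":0,"jaw":0},{"tx":0,"ty":-0.0004,"tz":0.0077,"rx":0,"ry":0,"rz":0,"jaw":0},{"tx":0,"ty":0,"tz":0.0077,"rx":0,"ry":0,"rz":0,"jaw":0},{"tx":0,"ty":0,"tz":0,"rx":0,"ry":0,"rz":0,"jaw":0},{"tx":0,"ty":0,"tz":0,"rx":0,"ry":0,"rz":0,"jaw":0}]'; python3 -c "
from look import *
look('h3',('wrist','side'))
plan(pick_R(-1.663,.8,-1),[.5903,-.1563,.0636])
im=cv2.imread('pics/side_h3.png')
cv2.imwrite('pics/side_h3c.png',cv2.resize(im[80:220,280:480],None,fx=4,fy=4,interpolation=cv2.INTER_CUBIC))"
```

```text
t: 5.02
ee_pos: [0.5888, -0.1578, 0.0616]
ee_rot: [[0.064, 0.996, -0.068], [0.694, -0.093, -0.714], [-0.717, -0.001, -0.697]]
wrist_force: [-0.6, -0.3, 0.2]
gripper_width: 0.0852
t 5.12 ee [ 0.5893 -0.1573  0.0622] F [-1.2     0.2864 -0.0626] w 0.0855 j [ 0.0954  0.6464  1.7697 -0.8969  1.1234  0.7625]
 shift now-axes [-0.0003  0.0009 -0.0018] norm 0.0020028275900035118  rotvec [-0.0001 -0.0004 -0.    ] deg 0.02378417031943952
 shift in final axes [-0.0003  0.0009 -0.0018]
```

View pics/wrist_h3.png

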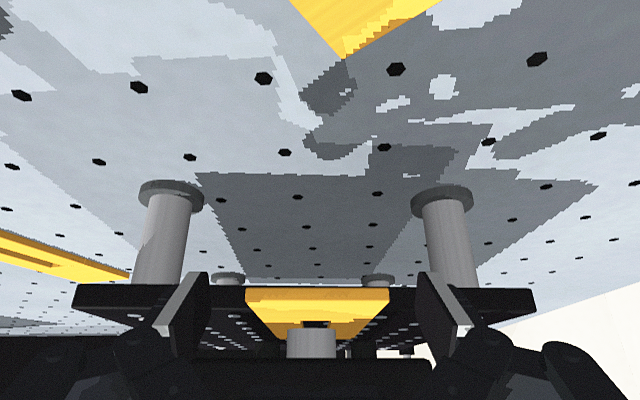

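View pics/side_h3c.png

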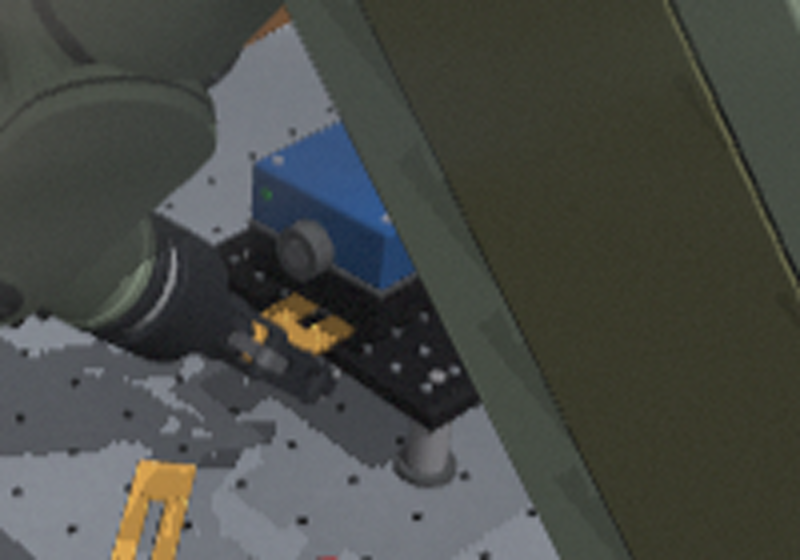

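```bash
python3 -c "
from h import *
im=cv2.imread('pics/wrist_h3.png')
cv2.imwrite('pics/h3c.png',cv2.resize(im[265:365,150:470],None,fx=2.5,fy=2.5,interpolation=cv2.INTER_CUBIC))
cv2.imwrite('pics/h3d.png',cv2.resize(im[270:350,230:400],None,fx=4.5,fy=4.5,interpolation=cv2.INTER_CUBIC))"
```

```text
(no output)
```

View pics/h3d.png

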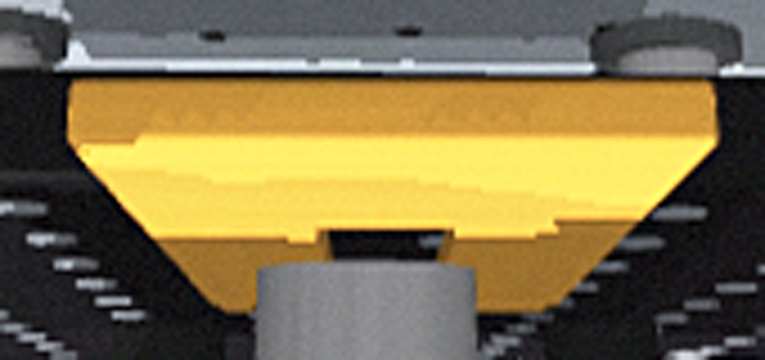

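View pics/h3c.png

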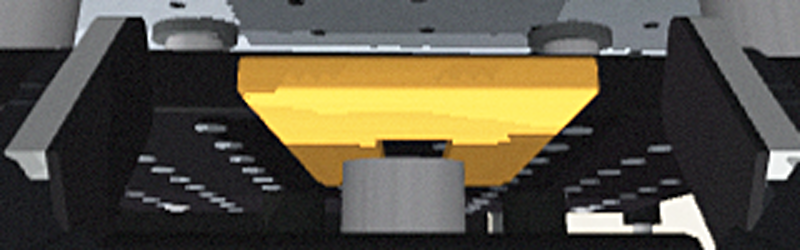

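```bash
python3 -m pendant '[{"tx":0,"ty":0.0014,"tz":-0.001,"rx":0,"ry":0,"rz":0,"jaw":40},{"tx":0,"ty":0,"tz":0,"rx":0,"ry":0,"rz":0,"jaw":80},{"tx":0,"ty":0,"tz":0,"rx":0,"ry":0,"rz":0,"jaw":85},{"tx":0,"ty":0,"tz":0,"rx":0,"ry":0,"rz":0,"jaw":85},{"tx":0,"ty":0,"tz":0,"rx":0,"ry":0,"rz":0,"jaw":85}]' 60; python3 -c "
from look import *
look('h4',('wrist',))
plan(None,[.5903,-.1563,.0636])
im=cv2.imread('pics/wrist_h4.png')
cv2.imwrite('pics/h4c.png',cv2.resize(im[245:385,150:470],None,fx=2.5,fy=2.5,interpolation=cv2.INTER_CUBIC))"
```

```text
t: 5.53
ee_pos: [0.5908, -0.1565, 0.063]
ee_rot: [[0.064, 0.996, -0.066], [0.694, -0.092, -0.714], [-0.717, 0.0, -0.697]]
wrist_force: [0.8, -0.4, -0.1]
gripper_width: 0.0567
t 5.58 ee [ 0.5908 -0.1565  0.063 ] F [0.2229 0.6496 0.1586] w 0.0569 j [ 0.0965  0.6468  1.7656 -0.8951  1.126   0.7597]
 shift now-axes [-0.0003 -0.0005 -0.0006] norm 0.00081451889382509  rotvec [0. 0. 0.] deg 0.0
```

View pics/h4c.png

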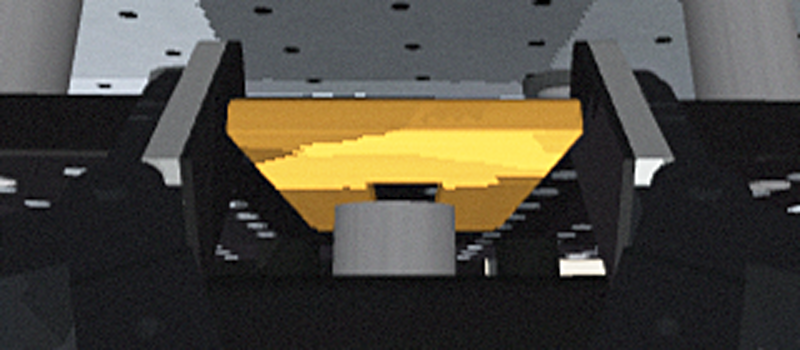

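```bash
python3 -m pendant '[{"tx":0,"ty":-0.0003,"tz":0,"rx":0,"ry":0,"rz":0,"jaw":92},{"tx":0,"ty":0,"tz":0,"rx":0,"ry":0,"rz":0,"jaw":97},{"tx":0,"ty":0,"tz":0,"rx":0,"ry":0,"rz":0,"jaw":102},{"tx":0,"ty":0,"tz":0,"rx":0,"ry":0,"rz":0,"jaw":107},{"tx":0,"ty":0,"tz":0,"rx":0,"ry":0,"rz":0,"jaw":115},{"tx":0,"ty":0,"tz":0,"rx":0,"ry":0,"rz":0,"jaw":140},{"tx":0,"ty":0,"tz":0,"rx":0,"ry":0,"rz":0,"jaw":255},{"tx":0,"ty":0,"tz":0,"rx":0,"ry":0,"rz":0,"jaw":255},{"tx":0,"ty":0,"tz":0,"rx":0,"ry":0,"rz":0,"jaw":255}]' 70; python3 -c "
from look import *
look('h5',('wrist','side'))
plan(None,[.5903,-.1563,.0636])
im=cv2.imread('pics/wrist_h5.png')
cv2.imwrite('pics/h5c.png',cv2.resize(im[245:385,150:470],None,fx=2.5,fy=2.5,interpolation=cv2.INTER_CUBIC))"
```

```text
t: 6.33
ee_pos: [0.5904, -0.1564, 0.0631]
ee_rot: [[0.064, 0.996, -0.066], [0.694, -0.092, -0.714], [-0.717, 0.0, -0.697]]
wrist_force: [-1.2, 2.9, 3.8]
gripper_width: 0.0485
t 6.43 ee [ 0.5904 -0.1564  0.0631] F [-0.9627  4.7649  3.392 ] w 0.0488 j [ 0.0967  0.6463  1.7662 -0.8949  1.1261  0.7602]
 shift now-axes [-0.0003 -0.0001 -0.0004] norm 0.0005199704508444969  rotvec [0. 0. 0.] deg 0.0
```

View pics/h5c.png

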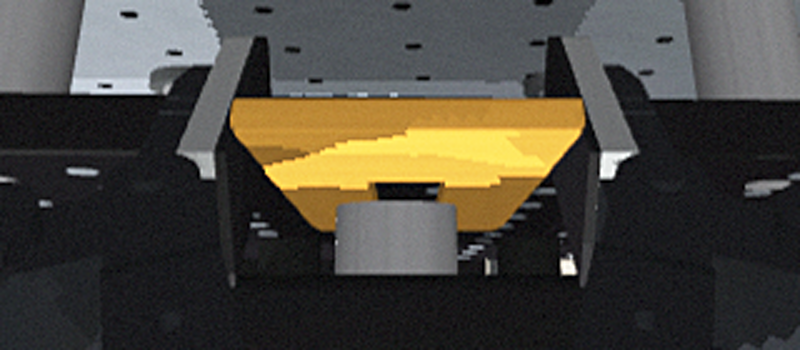

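```bash
python3 -m pendant '[{"tx":0.0014,"ty":0,"tz":-0.00144,"rx":0,"ry":0,"rz":0,"jaw":255},{"tx":0.0021,"ty":0,"tz":-0.00216,"rx":0,"ry":0,"rz":0,"jaw":255},{"tx":0.0021,"ty":0,"tz":-0.00216,"rx":0,"ry":0,"rz":0,"jaw":255},{"tx":0,"ty":0,"tz":0,"rx":0,"ry":0,"rz":0,"jaw":255}]'; python3 -c "
from look import *
plan(None,[.5903,-.1563,.0636])
look('h6',('wrist','side'))
plan(None,[.5903,-.1563,.0636])
im=cv2.imread('pics/wrist_h6.png')
cv2.imwrite('pics/h6c.png',cv2.resize(im[245:385,150:470],None,fx=2.5,fy=2.5,interpolation=cv2.INTER_CUBIC))"
```

```text
t: 6.77
ee_pos: [0.591, -0.1489, 0.0631]
ee_rot: [[0.064, 0.996, -0.067], [0.693, -0.092, -0.715], [-0.718, -0.001, -0.696]]
wrist_force: [0.6, -4.1, 2.6]
gripper_width: 0.0486
t 6.77 ee [ 0.591  -0.1489  0.0631] F [ 0.6013 -4.0761  2.5931] w 0.0486 j [ 0.1091  0.6487  1.7619 -0.888   1.1352  0.764 ]
 shift now-axes [-0.0055 -0.      0.005 ] norm 0.007443430982175853  rotvec [0. 0. 0.] deg 0.0
t 6.87 ee [ 0.591  -0.1489  0.0631] F [-1.0816 -3.8355  2.4361] w 0.0486 j [ 0.109   0.6484  1.762  -0.8879  1.1348  0.7639]
 shift now-axes [-0.0055 -0.      0.005 ] norm 0.00742163957146394  rotvec [0. 0. 0.] deg 0.0
```

View pics/h6c.png

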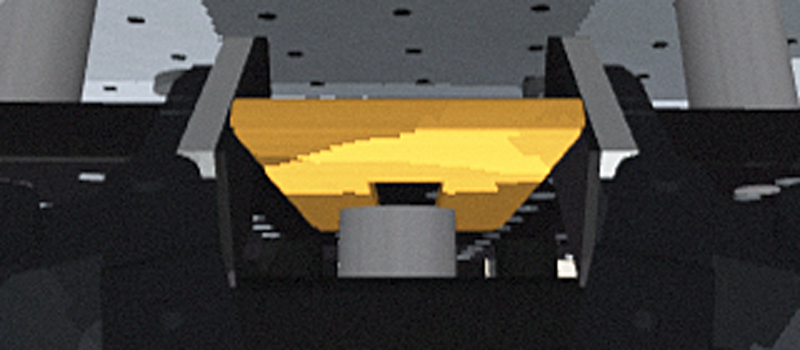

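```bash
python3 -m pendant '[{"tx":0.0019,"ty":0,"tz":-0.0024,"rx":0,"ry":0,"rz":0,"jaw":255},{"tx":0.0028,"ty":0,"tz":-0.0029,"rx":0,"ry":0,"rz":0,"jaw":255},{"tx":0.0028,"ty":0,"tz":-0.00288,"rx":0,"ry":0,"rz":0,"jaw":255},{"tx":0.0028,"ty":0,"tz":-0.00288,"rx":0,"ry":0,"rz":0,"jaw":255},{"tx":0.0028,"ty":0,"tz":-0.00288,"rx":0,"ry":0,"rz":0,"jaw":255},{"tx":0.0028,"ty":0,"tz":-0.00288,"rx":0,"ry":0,"rz":0,"jaw":255},{"tx":0.0028,"ty":0,"tz":-0.00288,"rx":0,"ry":0,"rz":0,"jaw":255},{"tx":0.0028,"ty":0,"tz":-0.00288,"rx":0,"ry":0,"rz":0,"jaw":255}]'; python3 -c "
from look import *
plan(None,[.5903,-.1563,.0636])
look('h7',('wrist','side'))
im=cv2.imread('pics/wrist_h7.png')
cv2.imwrite('pics/h7c.png',cv2.resize(im[245:385,150:470],None,fx=2.5,fy=2.5,interpolation=cv2.INTER_CUBIC))"
```

```text
t: 7.53
ee_pos: [0.5941, -0.117, 0.0631]
ee_rot: [[0.064, 0.996, -0.066], [0.694, -0.092, -0.714], [-0.717, -0.0, -0.697]]
wrist_force: [0.1, -3.8, 0.9]
gripper_width: 0.0486
t 7.53 ee [ 0.5941 -0.117   0.0631] F [ 0.0708 -3.836   0.8706] w 0.0486 j [ 0.159   0.6564  1.742  -0.8559  1.167   0.7772]
 shift now-axes [-0.0279 -0.0002  0.028 ] norm 0.039510432764263484  rotvec [0. 0. 0.] deg 0.0
```

View pics/h7c.png

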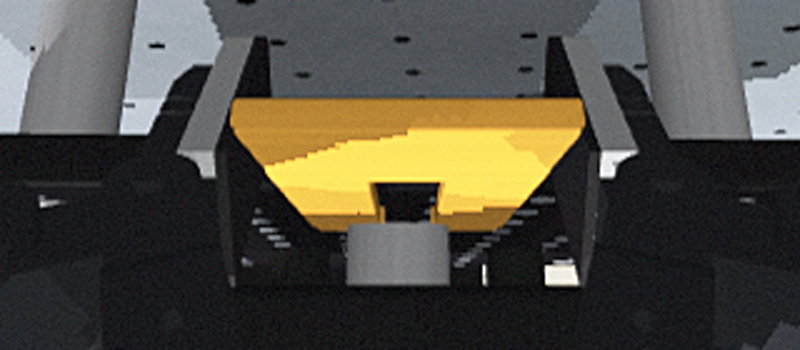

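```bash
python3 -m pendant '[{"tx":0.0028,"ty":0,"tz":-0.00288,"rx":0,"ry":0,"rz":0,"jaw":255},{"tx":0.0028,"ty":0,"tz":-0.00288,"rx":0,"ry":0,"rz":0,"jaw":255},{"tx":0.0028,"ty":0,"tz":-0.00288,"rx":0,"ry":0,"rz":0,"jaw":255},{"tx":0.0028,"ty":0,"tz":-0.00288,"rx":0,"ry":0,"rz":0,"jaw":255},{"tx":0.0028,"ty":0,"tz":-0.00288,"rx":0,"ry":0,"rz":0,"jaw":255},{"tx":0.0028,"ty":0,"tz":-0.00288,"rx":0,"ry":0,"rz":0,"jaw":255},{"tx":0.0028,"ty":0,"tz":-0.00288,"rx":0,"ry":0,"rz":0,"jaw":255},{"tx":0.0028,"ty":0,"tz":-0.00288,"rx":0,"ry":0,"rz":0,"jaw":255},{"tx":0.0028,"ty":0,"tz":-0.00288,"rx":0,"ry":0,"rz":0,"jaw":255},{"tx":0.0028,"ty":0,"tz":-0.00288,"rx":0,"ry":0,"rz":0,"jaw":255},{"tx":0.0028,"ty":0,"tz":-0.00288,"rx":0,"ry":0,"rz":0,"jaw":255},{"tx":0.0028,"ty":0,"tz":-0.00288,"rx":0,"ry":0,"rz":0,"jaw":255},{"tx":0.0028,"ty":0,"tz":-0.00288,"rx":0,"ry":0,"rz":0,"jaw":255},{"tx":0.0042,"ty":0,"tz":-0.0043,"rx":0,"ry":0,"rz":0,"jaw":255},{"tx":0.0056,"ty":0,"tz":-0.0058,"rx":0,"ry":0,"rz":0,"jaw":255},{"tx":0.0056,"ty":0,"tz":-0.0058,"rx":0,"ry":0,"rz":0,"jaw":255},{"tx":0.0042,"ty":0,"tz":-0.0043,"rx":0,"ry":0,"rz":0,"jaw":255}]'; python3 -c "
from look import *
look('h8',('wrist','side','top'))
plan(place_R(2.0508,.8,-1)[0],[.5903,-.1563,.0636])"
```

```text
t: 9.05
ee_pos: [0.6017, -0.0363, 0.0631]
ee_rot: [[0.064, 0.996, -0.065], [0.694, -0.091, -0.714], [-0.717, 0.0, -0.697]]
wrist_force: [0.4, -0.5, -1.9]
gripper_width: 0.0484
t 9.2 ee [ 0.6017 -0.0368  0.0632] F [-0.4614 -0.2528 -1.7093] w 0.0483 j [ 0.2793  0.6854  1.6735 -0.7801  1.2544  0.807 ]
 shift now-axes [-0.0839 -0.0004  0.0858] norm 0.11999378852005202  rotvec [-0.1387  1.1017 -0.586 ] deg 71.93785710009296
 shift in final axes [-0.095  -0.0652 -0.0334]
```

View pics/wrist_h8.png

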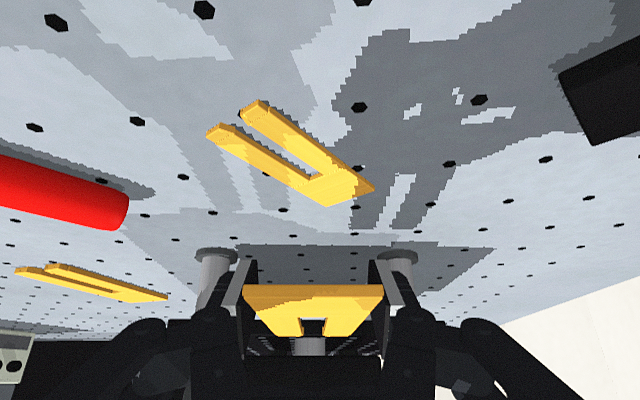

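View pics/side_h8.png

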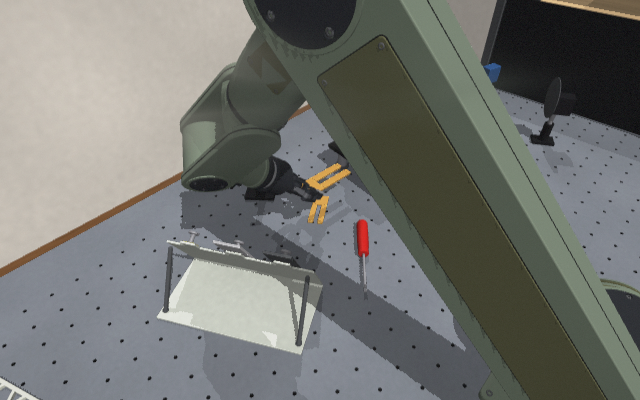

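View pics/top_h8.png

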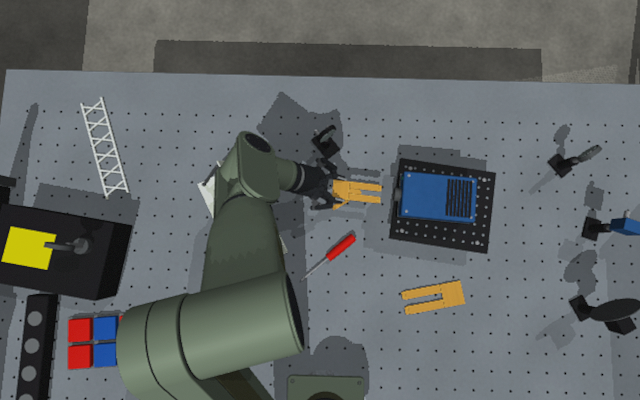

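```bash
python3 -c "
from h import *
im=cv2.imread('pics/wrist_h8.png')
cv2.imwrite('pics/h8c.png',cv2.resize(im[265:375,225:400],None,fx=4.5,fy=4.5,interpolation=cv2.INTER_CUBIC))
im=cv2.imread('pics/top_h8.png')
cv2.imwrite('pics/top_h8c.png',cv2.resize(im[120:260,280:500],None,fx=3.5,fy=3.5,interpolation=cv2.INTER_CUBIC))"
```

```text
(no output)
```

View pics/h8c.png

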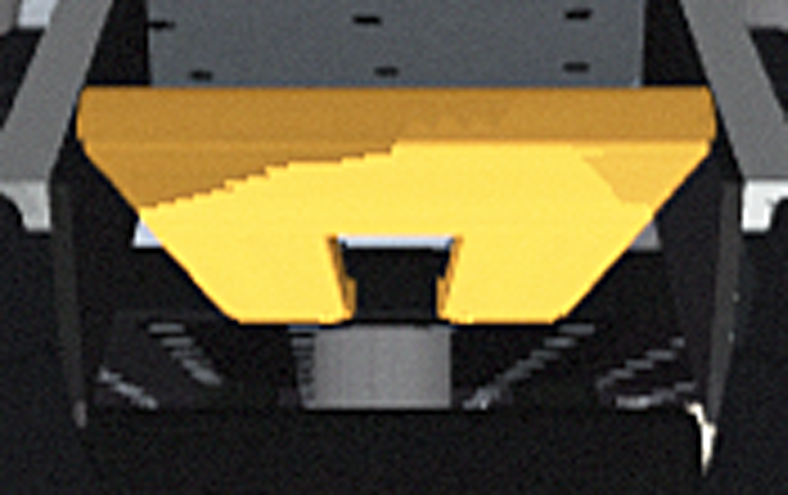

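View pics/top_h8c.png

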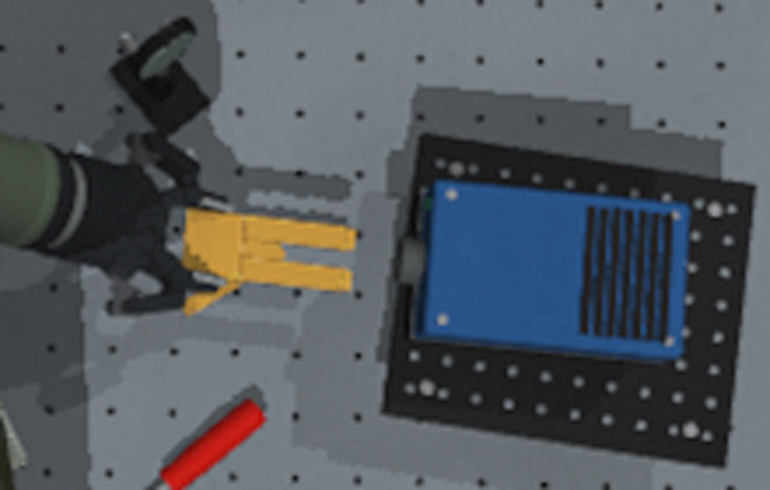

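```bash
cat > inhand.py <<'E'
from look import *
def inhand(tag,L,w,x0=(-.0,0,0)):
    D=pickle.load(open(f'im_{tag}.pkl','rb'))["wrist"]
    M=np.linalg.inv(np.array(D["tool_from_camera"])); K=np.array(D["mtx"])
    # nominal shim->tool
    Rn0=(pick_R(0,.8,-1)).T
    def T(p): return Rn.from_rotvec(p[3:]).as_matrix()@Rn0, np.array(p[:3])
    def f(p):
        R,t=T(p); X=np.array(L)@R.T+t; c=X@M[:3,:3].T+M[:3,3]; q=c@K.T; return (q[:,:2]/q[:,2:]-np.array(w)).ravel()
    s=least_squares(f,[-.035,0,.02,0,0,0],x_scale=[.01]*3+[.1]*3)
    R,t=T(s.x); return R,t,s
if __name__=="__main__":
    w=C(225,265,4.5,[(81,88),(713,88),(82,140),(712,143),(328,238),(460,238),(240,321),(558,321)])
    L=[(-.065,-.025,0),(-.065,.025,0),(-.065,-.025,.005),(-.065,.025,.005),(-.02,-.007,.005),(-.02,.007,.005),(.065,-.025,.005),(.065,.025,.005)]
    R,t,s=inhand("h8",L,w); print(t,s.x[3:],s.fun.reshape(-1,2).round(2))
    # FK expectation from h1 fit + draw
    D=pickle.load(open('im_h5.pkl','rb'))["wrist"]["s"]; Re=np.array(D["ee_rot"]); pe=np.array(D["ee_pos"])
    print("FK expect",Re.T@(np.array([.587,-.1918,.075])-pe), Rn.from_matrix(Re.T@yaw(-1.6627)@(pick_R(0,.8,-1))).as_rotvec())
    pickle.dump((R,t),open("inhand.pkl","wb"))
E
python3 inhand.py
```

```text
[-0.0337  0.0001  0.0171] [-0.003  -0.0018 -0.0001] [[ 0.84 -1.08]
 [-1.13 -0.75]
 [-0.62  1.39]
 [ 0.25  1.07]
 [ 0.35 -0.64]
 [ 0.91 -0.56]
 [-1.6   0.14]
 [ 1.02  0.34]]
FK expect [-0.0333 -0.0001  0.0172] [-0.0002 -0.0005 -0.0004]
```

```bash
python3 - <<'E'
from h import *
def tile(n,pts,w,h,f):
    out=[]
    for x,y in pts: out.append(cv2.resize(d[n]["pixels"][y:y+h,x:x+w],None,fx=f,fy=f,interpolation=cv2.INTER_CUBIC))
    return np.hstack(out)
cv2.imwrite("pics/pt.png",tile("top",[(215,163),(230,196),(246,228)],26,26,10))
cv2.imwrite("pics/ps.png",tile("side",[(181,225),(226,235),(273,243)],26,26,10))
E
```

```text
(no output)
```

View pics/pt.png

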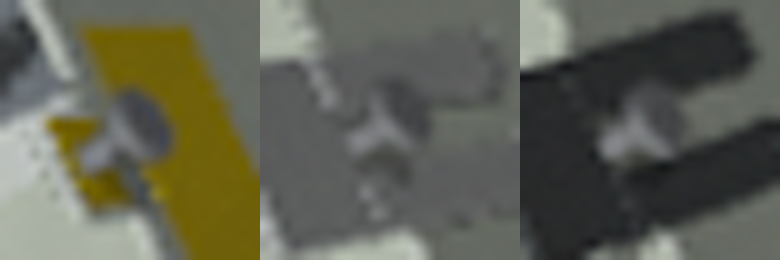

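View pics/ps.png

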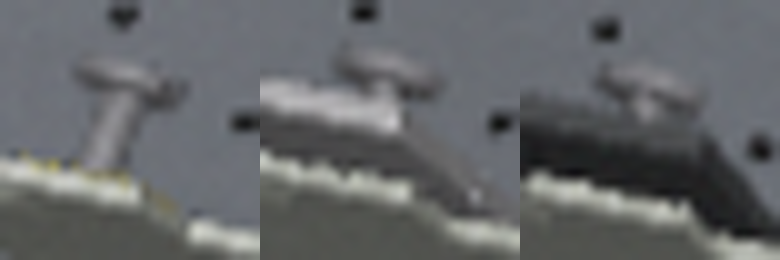

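```bash
python3 - <<'E'
from h import *
np.set_printoptions(precision=4,suppress=True)
T=[(215,163,(137,123)),(230,196,(140,110)),(246,228,(135,115))]
S=[(181,225,(130,82)),(226,235,(128,74)),(273,243,(131,88))]
obs=[];
for y,t,s in zip((-.09,0,.09),T,S):
    l=(-.020*.9063,y,.13+.020*.4226)
    a=C(t[0],t[1],10,[t[2]])[0]; b=C(s[0],s[1],10,[s[2]])[0]
    obs+=[("top",l,a),("side",l,b)]
    print(tri(a,b))
p,r=fit(obs,[.53,.236,2.05]); print(p,r)
for k in(0,1):
    print(["top","side"][k],fit(obs[k::2],[.53,.236,2.05]))
for q in(p,): print("free pin root",yaw(q[2])@[0,-.09,.13]+[q[0],q[1],0])
E
```

```text
(array([0.6228, 0.2588, 0.1365]), array([ 0.3135,  0.2624, -0.2913, -0.0283]))
(array([0.5434, 0.2164, 0.136 ]), array([ 0.3049,  0.2884, -0.2992, -0.023 ]))
(array([0.4633, 0.174 , 0.1366]), array([ 0.3377,  0.3639, -0.3525, -0.0196]))
[0.5337 0.2327 2.0597] [[ 0.0314  0.5411]
 [-0.3087 -0.3905]
 [-0.0236  0.6437]
 [-0.2538 -0.5125]
 [ 0.0235  0.5766]
 [-0.4144 -0.3722]]
top (array([0.5352, 0.2328, 2.0599]), array([[ 0.0162, -0.0309],
       [-0.034 ,  0.0567],
       [ 0.0179, -0.0259]]))
side (array([0.5325, 0.2329, 2.0602]), array([[-0.0511,  0.0324],
       [ 0.0711, -0.0887],
       [-0.0208,  0.0522]]))
free pin root [0.6132 0.275  0.13  ]
```

```bash
cat > place.py <<'E'
from look import *
RACK=np.array([.5337,.2327]); YR=2.060
th=(-.0335,0,.0172)  # shim origin in tool
def target(u,out=.0065,lat=0.,rack=RACK,yr=YR):
    Rp,S=place_R(yr,.8,-1)
    root=yaw(yr)@[0,-.09,.13]+[rack[0],rack[1],0]
    se=root+S[:,2]*out-S[:,0]*u+S[:,1]*lat   # slot end point
    o=se-S@np.array([-.016,0,.0025])
    return Rp,o-Rp@np.array(th)
if __name__=="__main__":
    for u in(0,.11,.13): print(u,target(u)[1])
    R,p=target(.12); print(R); plan(R,p)
    # reach
    q=np.array([0.0068,0.1524,0.5524,0.4155,0.3177,0.0113])
    for u in(0,.12):
        R,p=target(u); wc=p-R[:,2]*q[4]; print("wrist center",wc,"r",np.hypot(*wc[:2]),"dist from shoulder",np.linalg.norm(wc-[0,0,.1524]))
        j1=np.arctan2(wc[1],wc[0]); print(wr(R,j1,1.6),wr(R,j1,1.9))
E
python3 place.py
```

```text
0 [0.6058 0.2888 0.1444]
0.11 [0.584  0.3298 0.2441]
0.13 [0.58   0.3373 0.2623]
[[-0.4439  0.8827 -0.1543]
 [ 0.8338  0.4699  0.2898]
 [ 0.3283  0.     -0.9446]]
t 9.2 ee [ 0.6017 -0.0368  0.0632] F [-0.4614 -0.2528 -1.7093] w 0.0483 j [ 0.2793  0.6854  1.6735 -0.7801  1.2544  0.807 ]
 shift now-axes [ 0.1196 -0.0533 -0.3956] norm 0.41673303856498795  rotvec [-0.141   1.1007 -0.5954] deg 72.15252285342963
 shift in final axes [ 0.3799  0.1567 -0.0691]
wrist center [0.6548 0.1967 0.4445] r 0.6837264685643178 dist from shoulder 0.743516817576845
[ 0.328   1.6076 -0.1961] [ 0.3384  1.3238 -0.2944]
wrist center [0.631  0.2415 0.5533] r 0.6756146972192714 dist from shoulder 0.7855943881844811
[ 0.3319  1.5837 -0.1264] [ 0.3448  1.3005 -0.2265]
```

```bash
python3 -m pendant '[{"tx":-0.01,"ty":0,"tz":-0.01,"rx":0,"ry":0,"rz":0,"jaw":255},{"tx":-0.018,"ty":0,"tz":-0.0178,"rx":0,"ry":0,"rz":0,"jaw":255},{"tx":-0.018,"ty":0,"tz":-0.0178,"rx":0,"ry":0,"rz":0,"jaw":255},{"tx":-0.018,"ty":0,"tz":-0.0178,"rx":0,"ry":0,"rz":0,"jaw":255},{"tx":-0.018,"ty":0,"tz":-0.0178,"rx":0,"ry":0,"rz":0,"jaw":255},{"tx":-0.018,"ty":0,"tz":-0.0178,"rx":0,"ry":0,"rz":0,"jaw":255},{"tx":-0.018,"ty":0,"tz":-0.0178,"rx":0,"ry":0,"rz":0,"jaw":255},{"tx":-0.018,"ty":0,"tz":-0.0178,"rx":0,"ry":0,"rz":0,"jaw":255},{"tx":-0.018,"ty":0,"tz":-0.0178,"rx":0,"ry":0,"rz":0,"jaw":255},{"tx":-0.01,"ty":0,"tz":-0.01,"rx":0,"ry":0,"rz":0,"jaw":255}]'; python3 place.py | tail -7 | head -3
```

```text
t: 10.03
ee_pos: [0.6015, -0.036, 0.2984]
ee_rot: [[0.068, 0.996, -0.064], [0.694, -0.093, -0.714], [-0.717, 0.004, -0.698]]
wrist_force: [-0.2, -0.3, -1.3]
gripper_width: 0.0484
t 10.03 ee [ 0.6015 -0.036   0.2984] F [-0.1563 -0.3385 -1.2914] w 0.0484 j [ 0.2806  0.4566  1.4238 -0.7322  1.6048  0.4827]
 shift now-axes [ 0.2876 -0.0541 -0.231 ] norm 0.37279940381884735  rotvec [-0.1369  1.101  -0.5988] deg 72.23409371967726
 shift in final axes [0.3019 0.1564 0.1528]
```

```bash
python3 -m pendant '[{"tx":0,"ty":0,"tz":0,"rx":-0.006,"ry":0.05,"rz":-0.027,"jaw":255},{"tx":0,"ty":0,"tz":0,"rx":-0.0128,"ry":0.1,"rz":-0.0541,"jaw":255},{"tx":0,"ty":0,"tz":0,"rx":-0.0128,"ry":0.1,"rz":-0.0541,"jaw":255},{"tx":0,"ty":0,"tz":0,"rx":-0.0128,"ry":0.1,"rz":-0.0541,"jaw":255},{"tx":0,"ty":0,"tz":0,"rx":-0.0128,"ry":0.1,"rz":-0.0541,"jaw":255},{"tx":0,"ty":0,"tz":0,"rx":-0.0128,"ry":0.1,"rz":-0.0541,"jaw":255},{"tx":0,"ty":0,"tz":0,"rx":-0.0128,"ry":0.1,"rz":-0.0541,"jaw":255},{"tx":0,"ty":0,"tz":0,"rx":-0.0128,"ry":0.1,"rz":-0.0541,"jaw":255},{"tx":0,"ty":0,"tz":0,"rx":-0.0128,"ry":0.1,"rz":-0.0541,"jaw":255},{"tx":0,"ty":0,"tz":0,"rx":-0.0128,"ry":0.1,"rz":-0.0541,"jaw":255},{"tx":0,"ty":0,"tz":0,"rx":-0.0128,"ry":0.1,"rz":-0.0541,"jaw":255},{"tx":0,"ty":0,"tz":0,"rx":-0.006,"ry":0.05,"rz":-0.027,"jaw":255},{"tx":0,"ty":0,"tz":0,"rx":0,"ry":0,"rz":0,"jaw":255}]'; python3 place.py | tail -7 | head -3;  python3 -c "
from look import *
look('p1',('wrist','side','top'))"
```

```text
t: 11.12
ee_pos: [0.6012, -0.0383, 0.2924]
ee_rot: [[-0.439, 0.885, -0.157], [0.836, 0.466, 0.289], [0.33, -0.005, -0.944]]
wrist_force: [0.0, -0.1, -2.0]
gripper_width: 0.0484
t 11.12 ee [ 0.6012 -0.0383  0.2924] F [ 0.0409 -0.1327 -2.0201] w 0.0484 j [-0.2151  0.4444  1.2628  0.2528  1.6561 -0.7056]
 shift now-axes [0.3064 0.1565 0.1477] norm 0.3744308927799896  rotvec [-0.0029 -0.0013 -0.0057] deg 0.3733272902052753
 shift in final axes [0.3057 0.1578 0.1478]
```

View pics/wrist_p1.png

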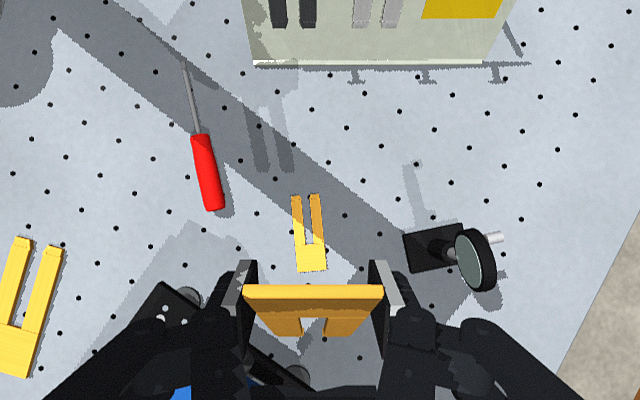

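View pics/side_p1.png

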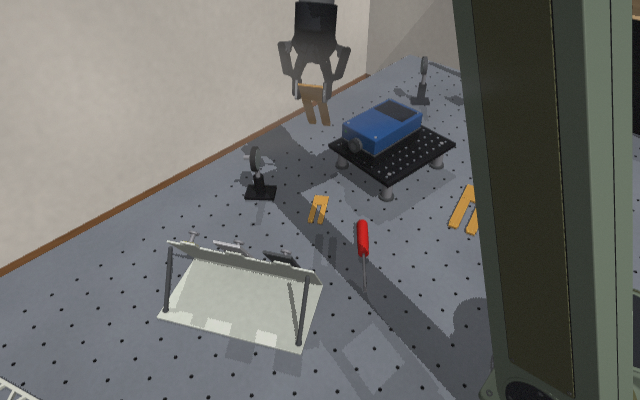

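View pics/top_p1.png

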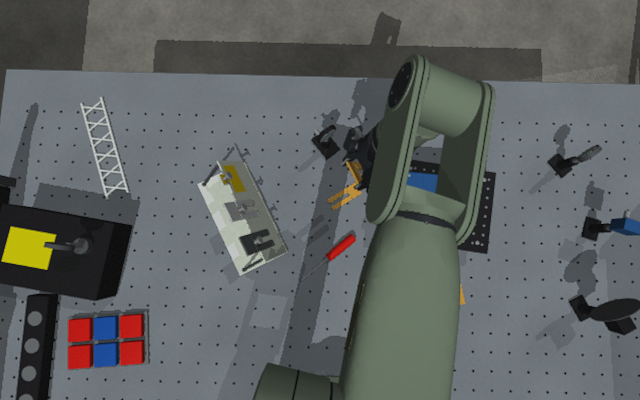

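```bash
python3 -m pendant '[{"tx":0.0248,"ty":0.0122,"tz":0.0054,"rx":-0.003,"ry":-0.001,"rz":-0.005,"jaw":255},{"tx":0.0248,"ty":0.0122,"tz":0.0054,"rx":0,"ry":0,"rz":0,"jaw":255},{"tx":0.0248,"ty":0.0122,"tz":0.0054,"rx":0,"ry":0,"rz":0,"jaw":255},{"tx":0.0248,"ty":0.0122,"tz":0.0054,"rx":0,"ry":0,"rz":0,"jaw":255},{"tx":0.0248,"ty":0.0122,"tz":0.0054,"rx":0,"ry":0,"rz":0,"jaw":255},{"tx":0.0248,"ty":0.0122,"tz":0.0054,"rx":0,"ry":0,"rz":0,"jaw":255},{"tx":0,"ty":0,"tz":0,"rx":0,"ry":0,"rz":0,"jaw":255},{"tx":0,"ty":0,"tz":0,"rx":0,"ry":0,"rz":0,"jaw":255}]'; python3 place.py | tail -7 | head -3;  python3 -c "
from look import *
look('p2',('wrist',))"
```

```text
t: 11.93
ee_pos: [0.5938, 0.1347, 0.3132]
ee_rot: [[-0.451, 0.88, -0.151], [0.831, 0.476, 0.288], [0.325, 0.004, -0.946]]
wrist_force: [0.4, -0.4, -1.1]
gripper_width: 0.0485
t 11.93 ee [0.5938 0.1347 0.3132] F [ 0.3711 -0.3911 -1.1438] w 0.0485 j [ 0.0491  0.402   1.2785  0.2997  1.6034 -0.4591]
 shift now-axes [0.1511 0.0839 0.1158] norm 0.2080168568263632  rotvec [0.0018 0.0031 0.0076] deg 0.48297585322918385
 shift in final axes [0.1513 0.083  0.1161]
```

View pics/wrist_p2.png

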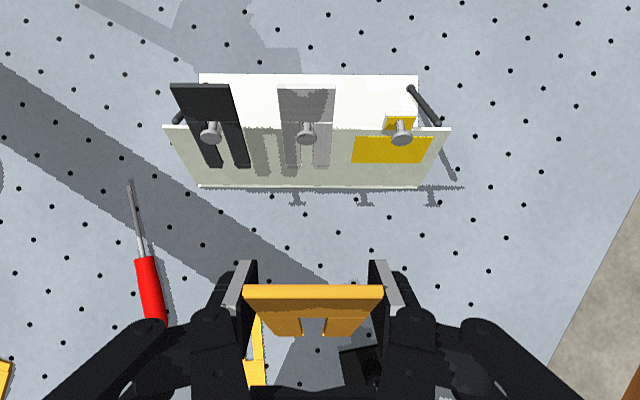

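```bash
python3 -c "
from h import *
im=cv2.imread('pics/wrist_p2.png')
cv2.imwrite('pics/p2c.png',np.hstack([cv2.resize(im[115:150,x:x+40],None,fx=6.5,fy=6.5,interpolation=cv2.INTER_CUBIC) for x in(192,288,384)]))"
```

View pics/p2c.png

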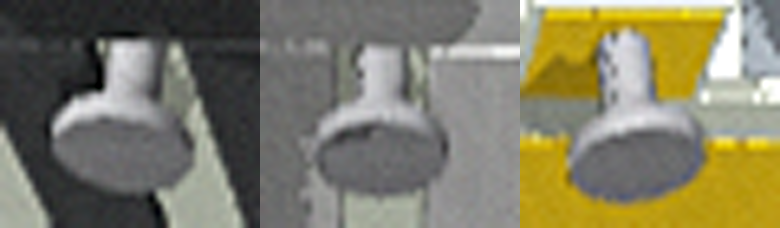

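```bash
python3 - <<'E'
from look import *
D=pickle.load(open('im_p2.pkl','rb')); d.update(D)
obs=[]
for y,x0,p in [(.09,192,(122,150)),(0,288,(122,157)),(-.09,384,(116,160))]:
    obs.append(("wrist",(-.022*.9063,y,.13+.022*.4226),C(x0,115,6.5,[p])[0]))
print(fit(obs,[.53,.23,2.05]))
def f(p): return np.concatenate([proj(n,[yaw(p[2])@np.array(l)+[p[0],p[1],p[3]]])[0]-uv for n,l,uv in obs])
s=least_squares(f,[.53,.23,2.05,0]);print(s.x,s.fun)
for q in (fit(obs,[.53,.23,2.05])[0],np.array([.5337,.2327,2.06])): print("free pin root",yaw(q[2])@[0,-.09,.13]+[q[0],q[1],0])
E
```

```text
(array([0.5337, 0.2334, 2.0595]), array([[ 0.2822,  0.1043],
       [-0.253 , -0.2043],
       [-0.0298,  0.1011]]))
[0.5337 0.2333 2.0595 0.0005] [ 0.1261  0.1027 -0.2526 -0.2047  0.1265  0.102 ]
free pin root [0.6131 0.2756 0.13  ]
free pin root [0.6131 0.275  0.13  ]
```

```bash
python3 -m pendant '[{"tx":0.0168,"ty":0.0092,"tz":0.0058,"rx":0.0018,"ry":0.0031,"rz":0.007,"jaw":255},{"tx":0.0168,"ty":0.0092,"tz":0.0058,"rx":0,"ry":0,"rz":0,"jaw":255},{"tx":0.0168,"ty":0.0092,"tz":0.0058,"rx":0,"ry":0,"rz":0,"jaw":255},{"tx":0.0168,"ty":0.0092,"tz":0.0058,"rx":0,"ry":0,"rz":0,"jaw":255},{"tx":0.0168,"ty":0.0092,"tz":0.0058,"rx":0,"ry":0,"rz":0,"jaw":255},{"tx":0.0168,"ty":0.0092,"tz":0.0058,"rx":0,"ry":0,"rz":0,"jaw":255},{"tx":0.0168,"ty":0.0092,"tz":0.0058,"rx":0,"ry":0,"rz":0,"jaw":255},{"tx":0.0168,"ty":0.0092,"tz":0.0058,"rx":0,"ry":0,"rz":0,"jaw":255},{"tx":0.0168,"ty":0.0092,"tz":0.0058,"rx":0,"ry":0,"rz":0,"jaw":255},{"tx":0,"ty":0,"tz":0,"rx":0,"ry":0,"rz":0,"jaw":255},{"tx":0,"ty":0,"tz":0,"rx":0,"ry":0,"rz":0,"jaw":255}]'; python3 place.py | tail -7 | head -3
```

```text
t: 12.9
ee_pos: [0.5932, 0.3124, 0.3125]
ee_rot: [[-0.441, 0.884, -0.155], [0.835, 0.467, 0.29], [0.329, -0.001, -0.944]]
wrist_force: [0.4, -0.1, -1.9]
gripper_width: 0.0486
t 12.9 ee [0.5932 0.3124 0.3125] F [ 0.3533 -0.102  -1.9428] w 0.0486 j [ 0.3131  0.4644  1.1814  0.3296  1.5579 -0.1876]
 shift now-axes [0.0031 0.0001 0.0639] norm 0.06393526257495348  rotvec [-0.0003 -0.0006 -0.0032] deg 0.18798877758870305
 shift in final axes [0.0031 0.0001 0.0639]
```

```bash
python3 -m pendant '[{"tx":0.001,"ty":0,"tz":0.016,"rx":0,"ry":0,"rz":-0.003,"jaw":255},{"tx":0.001,"ty":0,"tz":0.016,"rx":0,"ry":0,"rz":0,"jaw":255},{"tx":0.001,"ty":0,"tz":0.016,"rx":0,"ry":0,"rz":0,"jaw":255},{"tx":0,"ty":0,"tz":0.016,"rx":0,"ry":0,"rz":0,"jaw":255},{"tx":0,"ty":0,"tz":0,"rx":0,"ry":0,"rz":0,"jaw":255},{"tx":0,"ty":0,"tz":0,"rx":0,"ry":0,"rz":0,"jaw":255}]'; python3 place.py | tail -7 | head -3;  python3 -c "
from look import *
D=look('p3',('wrist','side','top'))
def cr(n,x,y,w,h,f): cv2.imwrite(f'pics/{n}_p3c.png',cv2.resize(D[n]['pixels'][y:y+h,x:x+w],None,fx=f,fy=f,interpolation=cv2.INTER_CUBIC))
cr('side',130,160,180,130,4.4)
cr('top',180,120,130,130,4.5)
"
```

```text
t: 13.4
ee_pos: [0.5821, 0.3324, 0.2529]
ee_rot: [[-0.442, 0.884, -0.156], [0.835, 0.468, 0.29], [0.329, -0.002, -0.944]]
wrist_force: [-0.4, -0.2, -1.4]
gripper_width: 0.0487
t 13.4 ee [0.5821 0.3324 0.2529] F [-0.401  -0.23   -1.4199] w 0.0487 j [ 0.3461  0.4796  1.3021  0.336   1.4193 -0.2021]
 shift now-axes [0.0011 0.0004 0.0001] norm 0.0011694592694438191  rotvec [-0.0008 -0.0012 -0.0023] deg 0.15302572441264203
 shift in final axes [0.0011 0.0004 0.0001]
```

View pics/wrist_p3.png

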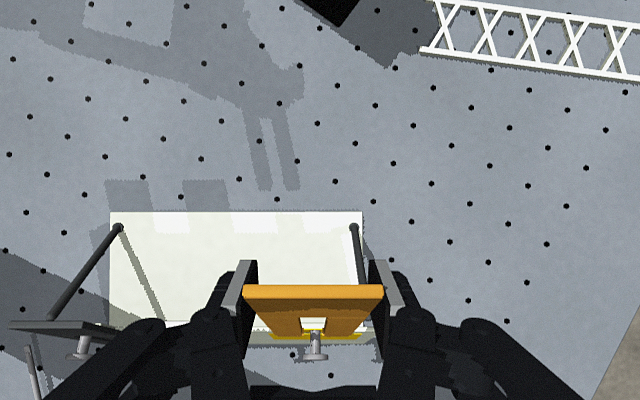

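View pics/side_p3c.png

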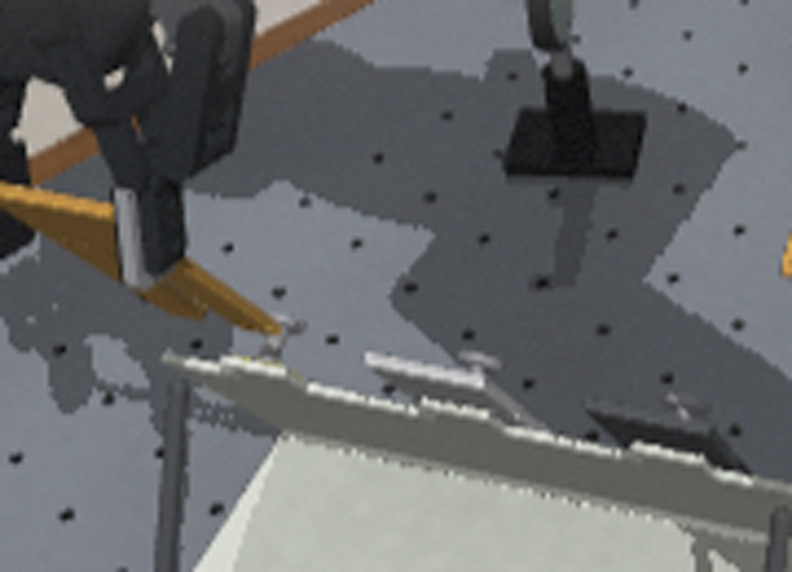

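View pics/top_p3c.png

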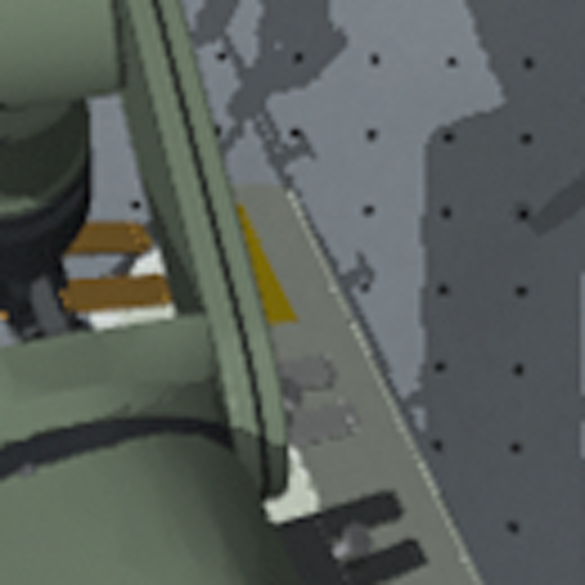

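```bash
python3 -c "
from h import *
im=cv2.imread('pics/wrist_p3.png')
cv2.imwrite('pics/p3w.png',cv2.resize(im[275:375,225:405],None,fx=4.4,fy=4.4,interpolation=cv2.INTER_CUBIC))"
```

```text
(no output)
```

View pics/p3w.png

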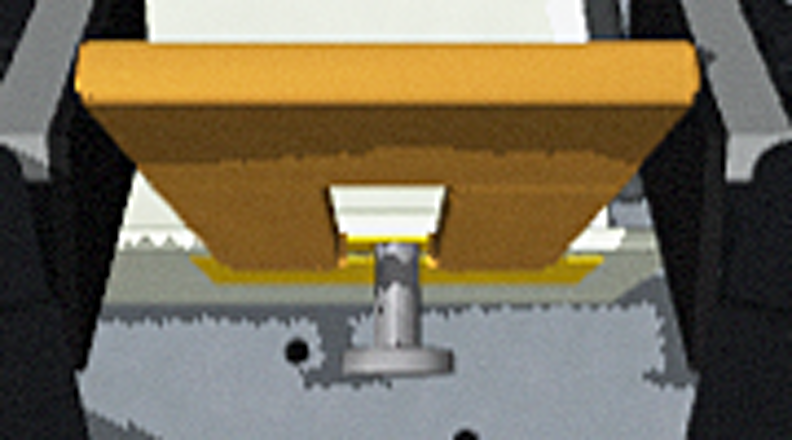

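```bash
python3 - <<'E'
from look import *
D=pickle.load(open('im_p3.pkl','rb')); d.update(D)
w=D["wrist"]; s=w["s"]; Re=np.array(s["ee_rot"]); pe=np.array(s["ee_pos"])
for rack,yr in (((.5337,.2327),2.06),((.5337,.2334),2.0595)):
    X=lambda l: yaw(yr)@np.array(l)+[rack[0],rack[1],0]
    P=[X((-a*.9063,-.09,.13+a*.4226)) for a in(.002,.018,.022)]
    print([225+396/4.4,275+362/4.4],proj("wrist",P), [Re.T@(p-pe) for p in P])
# project shim model using in-hand
R=(pick_R(0,.8,-1)).T; t=np.array([-.0335,0,.0172])
L=np.array([(-.02,-.007,0),(-.02,.007,0),(.065,-.025,0),(.065,.025,0),(-.065,-.025,0.),(-.065,.025,0)])
pw=(L@R.T+t)@Re.T+pe
q=proj("wrist",pw); print(q); print((q-[225,275]+.5)*4.4)
E
```

```text
[315.0, 357.27272727272725] [[314.2983 331.0871]
 [314.3505 352.9649]
 [314.3639 358.61  ]] [array([-0.1035,  0.0007,  0.0931]), array([-0.115 ,  0.0008,  0.082 ]), array([-0.1179,  0.0008,  0.0792])]
[315.0, 357.27272727272725] [[314.7117 330.3581]
 [314.765  352.2165]
 [314.7788 357.8566]] [array([-0.103 ,  0.0011,  0.0933]), array([-0.1145,  0.0011,  0.0822]), array([-0.1173,  0.0011,  0.0794])]
[[299.0066 306.5491]
 [328.3396 306.5636]
 [277.2736 328.6033]
 [349.5848 328.6427]
 [245.2296 284.3276]
 [382.6341 284.388 ]]
[[327.829  141.0161]
 [456.8943 141.0796]
 [232.204  238.0544]
 [550.3732 238.2279]
 [ 91.2103  43.2415]
 [695.79    43.507 ]]
```

```bash
python3 -m pendant '[{"tx":0.001,"ty":0.001,"tz":0,"rx":-0.0008,"ry":-0.0012,"rz":-0.0023,"jaw":255},{"tx":-0.007,"ty":0,"tz":0.0072,"rx":0,"ry":0,"rz":0,"jaw":255},{"tx":-0.007,"ty":0,"tz":0.0072,"rx":0,"ry":0,"rz":0,"jaw":255},{"tx":-0.007,"ty":0,"tz":0.0072,"rx":0,"ry":0,"rz":0,"jaw":255},{"tx":-0.007,"ty":0,"tz":0.0072,"rx":0,"ry":0,"rz":0,"jaw":255},{"tx":-0.007,"ty":0,"tz":0.0072,"rx":0,"ry":0,"rz":0,"jaw":255},{"tx":0,"ty":0,"tz":0,"rx":0,"ry":0,"rz":0,"jaw":255},{"tx":0,"ty":0,"tz":0,"rx":0,"ry":0,"rz":0,"jaw":255}]'; sed -i 's/R,p=target(.12); print(R)/R,p=target(0)/; s/\.5337,\.2327/.5337,.2332/' place.py; python3 place.py | tail -7 | head -3;  python3 -c "
from look import *
D=look('p4',('wrist','side'))
def cr(n,x,y,w,h,f): cv2.imwrite(f'pics/{n}_p4c.png',cv2.resize(D[n]['pixels'][y:y+h,x:x+w],None,fx=f,fy=f,interpolation=cv2.INTER_CUBIC))
cr('side',150,180,130,100,6)
cr('wrist',225,275,180,110,4.4)
"
```

```text
t: 14.22
ee_pos: [0.5925, 0.3159, 0.2071]
ee_rot: [[-0.444, 0.883, -0.155], [0.833, 0.47, 0.291], [0.329, -0.0, -0.944]]
wrist_force: [0.0, 0.4, -0.8]
gripper_width: 0.0486
t 14.22 ee [0.5925 0.3159 0.2071] F [ 0.0423  0.3924 -0.8258] w 0.0486 j [ 0.3181  0.5106  1.3645  0.3398  1.3395 -0.2621]
 shift now-axes [-0.0488 -0.0008  0.0493] norm 0.06936636734886581  rotvec [-0.0002 -0.0011  0.0002] deg 0.06440553501765088
 shift in final axes [-0.0487 -0.0008  0.0494]
```

View pics/wrist_p4c.png

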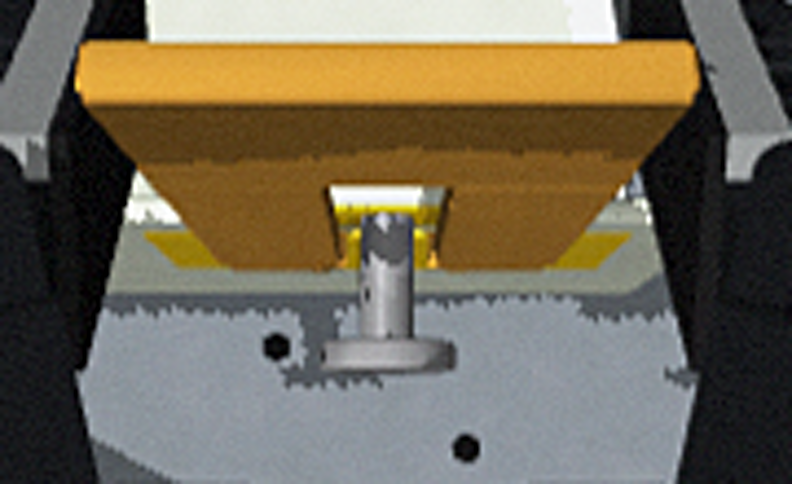

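View pics/side_p4c.png

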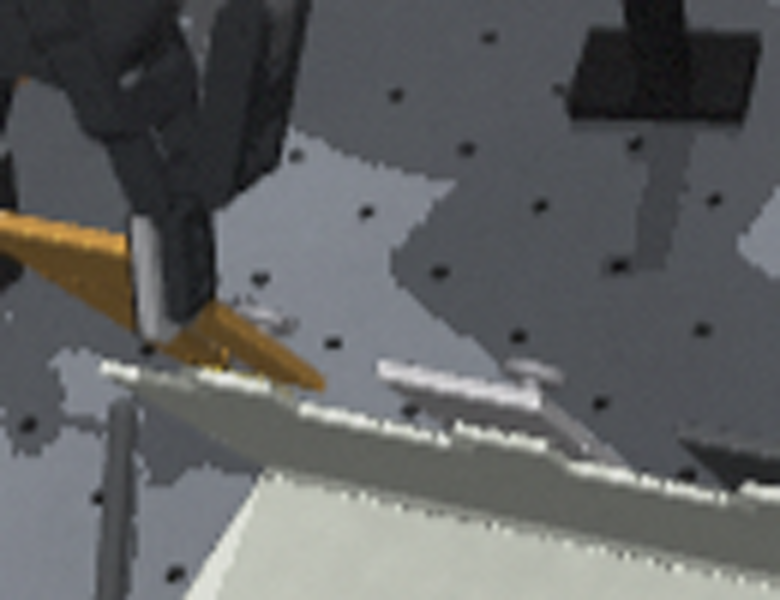

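```bash
python3 -m pendant '[{"tx":-0.0051,"ty":0,"tz":0.0052,"rx":0,"ry":0,"rz":0,"jaw":255},{"tx":-0.0051,"ty":-0.0004,"tz":0.0052,"rx":0,"ry":0,"rz":0,"jaw":255},{"tx":-0.0051,"ty":0,"tz":0.0052,"rx":0,"ry":0,"rz":0,"jaw":255},{"tx":-0.0051,"ty":0,"tz":0.0052,"rx":0,"ry":0,"rz":0,"jaw":255},{"tx":-0.0051,"ty":0,"tz":0.0052,"rx":0,"ry":0,"rz":0,"jaw":255},{"tx":-0.0051,"ty":0,"tz":0.0052,"rx":0,"ry":0,"rz":0,"jaw":255},{"tx":-0.0051,"ty":0,"tz":0.0052,"rx":0,"ry":0,"rz":0,"jaw":255},{"tx":-0.0051,"ty":0,"tz":0.0052,"rx":0,"ry":0,"rz":0,"jaw":255},{"tx":0,"ty":0,"tz":0,"rx":0,"ry":0,"rz":0,"jaw":255},{"tx":0,"ty":0,"tz":0,"rx":0,"ry":0,"rz":0,"jaw":255}]'; python3 place.py | tail -7 | head -3;  python3 -c "
from look import *
D=look('p5',('wrist','side'))
def cr(n,x,y,w,h,f): cv2.imwrite(f'pics/{n}_p5c.png',cv2.resize(D[n]['pixels'][y:y+h,x:x+w],None,fx=f,fy=f,interpolation=cv2.INTER_CUBIC))
cr('side',150,180,130,100,6)
cr('wrist',225,275,180,110,4.4)
"
```

```text
t: 15.15
ee_pos: [0.604, 0.2941, 0.1549]
ee_rot: [[-0.444, 0.882, -0.154], [0.833, 0.47, 0.291], [0.329, 0.001, -0.944]]
wrist_force: [0.9, -1.2, -1.9]
gripper_width: 0.0484
t 15.15 ee [0.604  0.2941 0.1549] F [ 0.8534 -1.2346 -1.9028] w 0.0484 j [ 0.2824  0.5525  1.4263  0.3462  1.2522 -0.3317]
 shift now-axes [-0.0082 -0.0007  0.0082] norm 0.011664966407611478  rotvec [ 0.0007 -0.0009  0.0008] deg 0.08060786825913813
 shift in final axes [-0.0082 -0.0007  0.0082]
```

View pics/wrist_p5c.png

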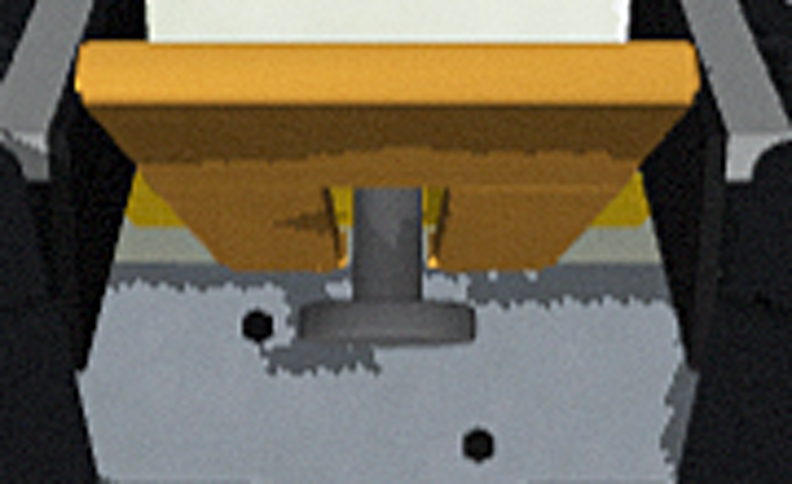

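View pics/side_p5c.png

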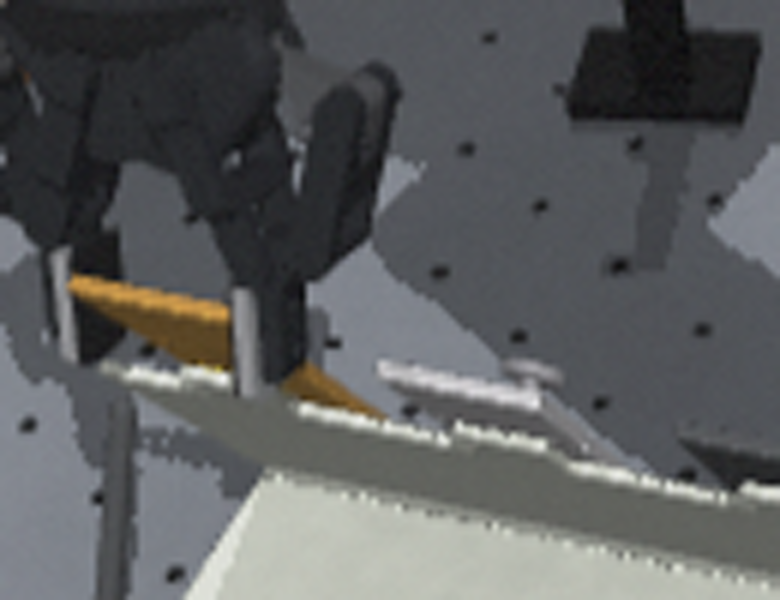

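```bash
python3 -m pendant '[{"tx":-0.0016,"ty":0,"tz":0.0016,"rx":0,"ry":0,"rz":0,"jaw":255},{"tx":-0.0016,"ty":0,"tz":0.0016,"rx":0,"ry":0,"rz":0,"jaw":255},{"tx":-0.0016,"ty":0,"tz":0.0016,"rx":0,"ry":0,"rz":0,"jaw":255},{"tx":-0.0016,"ty":0,"tz":0.0016,"rx":0,"ry":0,"rz":0,"jaw":255},{"tx":0,"ty":0,"tz":0,"rx":0,"ry":0,"rz":0,"jaw":255}]'; python3 place.py | tail -7 | head -2; python3 -m pendant '[{"tx":-0.0007,"ty":0,"tz":0.0007,"rx":0,"ry":0,"rz":0,"jaw":255},{"tx":-0.0007,"ty":0,"tz":0.0007,"rx":0,"ry":0,"rz":0,"jaw":255},{"tx":0,"ty":0,"tz":0,"rx":0,"ry":0,"rz":0,"jaw":255}]';python3 place.py | tail -7 | head -2
```

```text
t: 15.67
ee_pos: [0.6058, 0.2905, 0.1468]
ee_rot: [[-0.445, 0.882, -0.154], [0.833, 0.471, 0.291], [0.329, 0.001, -0.944]]
wrist_force: [-0.3, -0.1, -2.2]
gripper_width: 0.0485
t 15.67 ee [0.6058 0.2905 0.1468] F [-0.2603 -0.0616 -2.2116] w 0.0485 j [ 0.2769  0.5597  1.4348  0.347   1.2389 -0.3426]
 shift now-axes [-0.0018 -0.0006  0.0018] norm 0.002644775096707189  rotvec [ 0.0007 -0.0005  0.0012] deg 0.08439943460483208
t: 15.92
ee_pos: [0.6064, 0.29, 0.1454]
ee_rot: [[-0.445, 0.882, -0.153], [0.833, 0.471, 0.291], [0.329, 0.002, -0.944]]
wrist_force: [0.9, -0.0, -1.5]
gripper_width: 0.049
t 15.92 ee [0.6064 0.29   0.1454] F [ 0.8783 -0.0235 -1.4503] w 0.049 j [ 0.2758  0.561   1.436   0.3474  1.2363 -0.3448]
 shift now-axes [-0.0007 -0.0008  0.0008] norm 0.001334278106989144  rotvec [ 0.0014 -0.0005  0.0015] deg 0.11847932552030233
```

```bash
python3 -m pendant '[{"tx":-0.0005,"ty":0,"tz":0.0005,"rx":0,"ry":0,"rz":0,"jaw":255},{"tx":-0.0005,"ty":0,"tz":0.0005,"rx":0,"ry":0,"rz":0,"jaw":255},{"tx":0,"ty":0,"tz":0,"rx":0,"ry":0,"rz":0,"jaw":255}]';python3 place.py | tail -7 | head -2;  python3 -m pendant '[{"tx":-0.0005,"ty":0,"tz":0.0005,"rx":0,"ry":0,"rz":0,"jaw":255},{"tx":0,"ty":0,"tz":0,"rx":0,"ry":0,"rz":0,"jaw":255}]';python3 place.py | tail -7 | head -2
```

```text
t: 16.17
ee_pos: [0.6066, 0.2894, 0.1442]
ee_rot: [[-0.445, 0.882, -0.153], [0.833, 0.471, 0.291], [0.329, 0.002, -0.944]]
wrist_force: [-0.5, -0.1, -1.5]
gripper_width: 0.0484
t 16.17 ee [0.6066 0.2894 0.1442] F [-0.4668 -0.0872 -1.4715] w 0.0484 j [ 0.275   0.5622  1.4372  0.3476  1.2343 -0.3465]
 shift now-axes [ 0.0003 -0.0008 -0.0002] norm 0.0008915489875315817  rotvec [ 0.0014 -0.0005  0.0015] deg 0.11958450411367516
t: 16.33
ee_pos: [0.6068, 0.2892, 0.1436]
ee_rot: [[-0.445, 0.882, -0.153], [0.833, 0.471, 0.291], [0.329, 0.002, -0.944]]
wrist_force: [-0.1, 1.2, -2.3]
gripper_width: 0.0488
t 16.33 ee [0.6068 0.2892 0.1436] F [-0.0896  1.23   -2.3266] w 0.0488 j [ 0.2746  0.5627  1.4377  0.3477  1.2333 -0.3473]
 shift now-axes [ 0.0008 -0.0009 -0.0006] norm 0.001310076135765781  rotvec [ 0.0015 -0.0005  0.0015] deg 0.12442974810070123
```

```bash
python3 -m pendant '[{"tx":-0.0005,"ty":0,"tz":0.0005,"rx":0,"ry":0,"rz":0,"jaw":255},{"tx":0,"ty":0,"tz":0,"rx":0,"ry":0,"rz":0,"jaw":255}]';python3 place.py | tail -7 | head -2;  python3 -m pendant '[{"tx":-0.0005,"ty":0,"tz":0.0005,"rx":0,"ry":0,"rz":0,"jaw":255},{"tx":0,"ty":0,"tz":0,"rx":0,"ry":0,"rz":0,"jaw":255}]';python3 place.py | tail -7 | head -2;python3 -c "
from look import *
D=look('p6',('wrist','side'))
def cr(n,x,y,w,h,f): cv2.imwrite(f'pics/{n}_p6c.png',cv2.resize(D[n]['pixels'][y:y+h,x:x+w],None,fx=f,fy=f,interpolation=cv2.INTER_CUBIC))
cr('side',150,180,130,100,6)
cr('wrist',225,275,180,110,4.4)
"
```

```text
t: 16.5
ee_pos: [0.6069, 0.2889, 0.1429]
ee_rot: [[-0.445, 0.882, -0.153], [0.833, 0.471, 0.291], [0.329, 0.002, -0.944]]
wrist_force: [-0.2, -1.0, -2.4]
gripper_width: 0.0485
t 16.5 ee [0.6069 0.2889 0.1429] F [-0.1857 -1.0269 -2.4018] w 0.0485 j [ 0.2741  0.5634  1.4384  0.3478  1.2323 -0.3482]
 shift now-axes [ 0.0013 -0.0008 -0.0011] norm 0.0019174246385240846  rotvec [ 0.0014 -0.0005  0.0015] deg 0.12241659175815683
t: 16.67
ee_pos: [0.6071, 0.2886, 0.1423]
ee_rot: [[-0.445, 0.882, -0.153], [0.833, 0.471, 0.291], [0.329, 0.002, -0.944]]
wrist_force: [-0.6, 0.2, -2.1]
gripper_width: 0.0483
t 16.67 ee [0.6071 0.2886 0.1423] F [-0.6443  0.1615 -2.0911] w 0.0483 j [ 0.2737  0.564   1.439   0.3479  1.2313 -0.349 ]
 shift now-axes [ 0.0018 -0.0008 -0.0017] norm 0.0025997711391319606  rotvec [ 0.0014 -0.0005  0.0014] deg 0.11923228376268362
```

View pics/wrist_p6c.png

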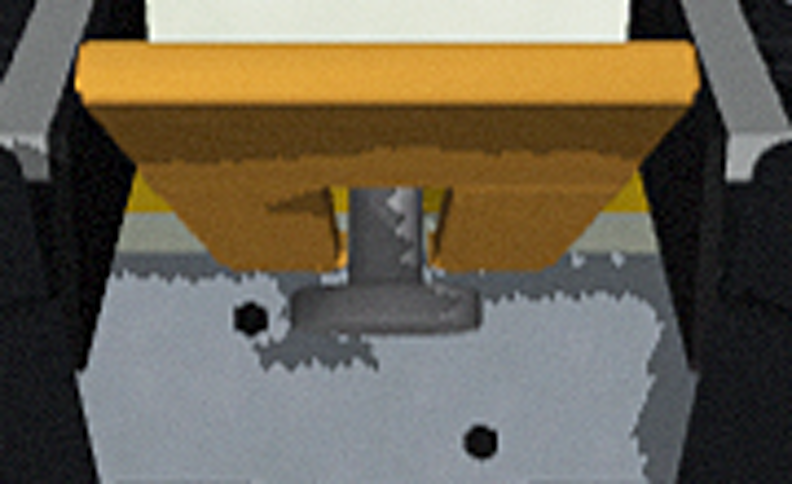

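View pics/side_p6c.png

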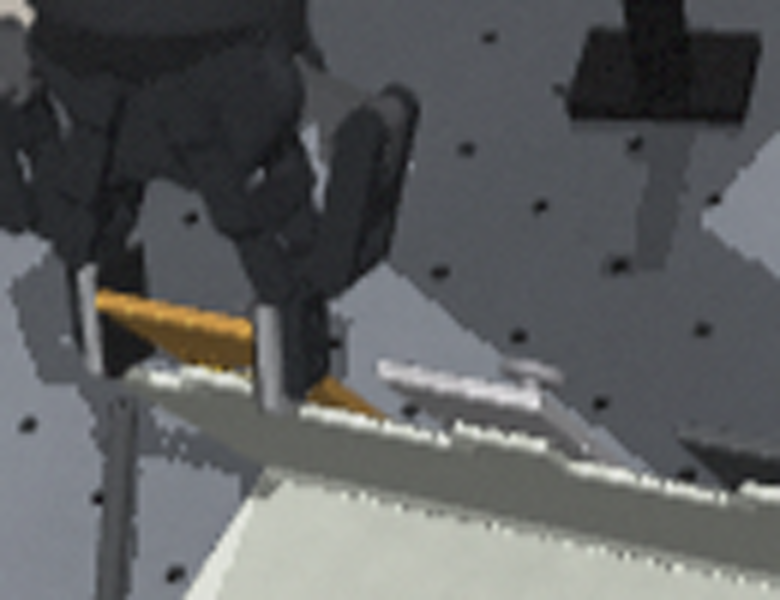

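```bash
python3 - <<'E'
from look import *
from place import th
D=pickle.load(open('im_p6.pkl','rb')); d.update(D)
w=D["wrist"]; s=w["s"]; Re=np.array(s["ee_rot"]); pe=np.array(s["ee_pos"])
X=lambda a: yaw(2.06)@np.array((-a*.9063,-.09,.13+a*.4226))+[.5337,.2332,0]
print("obs",C(225,275,4.4,[(386,308)])[0],"pred",proj("wrist",[X(.018),X(.02),X(.022)]))
Rp,S=__import__('kin').place_R(2.06,.8,-1)
Rsh=(__import__('kin').pick_R(0,.8,-1)).T
o=pe+Re@np.array(th); se=o+Re@Rsh@np.array([-.016,0,.0025])
dlt=se-X(0); print("slot end rel. root: down,lat,out mm",(Re@Rsh).T@dlt*1e3)
for du in(-.002,.002): print(du,proj("wrist",[X(.02)+S[:,0]*du]))
E
```

```text
obs (312.34090909090907, 344.6136363636364) pred [[311.801  337.7467]
 [311.7939 342.3523]
 [311.7867 347.0073]]
slot end rel. root: down,lat,out mm [2.4632 0.8724 6.6432]
-0.002 [[311.7908 341.9589]]
0.002 [[311.7969 342.7373]]
```

```bash
for i in 1; do python3 -m pendant '[{"tx":-0.0004,"ty":0,"tz":0.0004,"rx":0,"ry":0,"rz":0,"jaw":255},{"tx":0,"ty":0,"tz":0,"rx":0,"ry":0,"rz":0,"jaw":255}]'|grep -E "force|pos"; done; python3 -m pendant '[{"tx":-0.0004,"ty":0,"tz":0.0004,"rx":0,"ry":0,"rz":0,"jaw":255},{"tx":0,"ty":0,"tz":0,"rx":0,"ry":0,"rz":0,"jaw":255}]'|grep -E "force|pos"; python3 -m pendant '[{"tx":-0.0004,"ty":0,"tz":0.0004,"rx":0,"ry":0,"rz":0,"jaw":255},{"tx":0,"ty":0,"tz":0,"rx":0,"ry":0,"rz":0,"jaw":255}]'|grep -E "force|pos"
```

```text
ee_pos: [0.6072, 0.2884, 0.1418]
wrist_force: [0.2, -0.2, -1.8]
ee_pos: [0.6074, 0.2883, 0.1415]
wrist_force: [0.3, -0.6, -2.0]
ee_pos: [0.6074, 0.2883, 0.1414]
wrist_force: [-0.7, 1.3, 1.2]
```

```bash
python3 -m pendant '[{"tx":-0.0003,"ty":0,"tz":0.0003,"rx":0,"ry":0,"rz":0,"jaw":255},{"tx":0,"ty":0,"tz":0,"rx":0,"ry":0,"rz":0,"jaw":255}]'|grep -E "force|pos"; python3 -m pendant '[{"tx":0,"ty":0,"tz":0,"rx":0,"ry":0,"rz":0,"jaw":255},{"tx":0,"ty":0,"tz":0,"rx":0,"ry":0,"rz":0,"jaw":255}]'|grep -E "force|pos|t:"; python3 -c "
from look import *
D=look('p7',('wrist','side','top'))
def cr(n,x,y,w,h,f): cv2.imwrite(f'pics/{n}_p7c.png',cv2.resize(D[n]['pixels'][y:y+h,x:x+w],None,fx=f,fy=f,interpolation=cv2.INTER_CUBIC))
cr('side',150,180,130,100,6)
cr('wrist',225,275,180,110,4.4)
"
```

```text
ee_pos: [0.6074, 0.2883, 0.1413]
wrist_force: [-2.1, 0.4, 3.5]
t: 17.6
ee_pos: [0.6075, 0.2883, 0.1412]
ee_rot: [[-0.445, 0.882, -0.153], [0.833, 0.471, 0.292], [0.329, 0.003, -0.944]]
wrist_force: [-2.5, 1.3, 4.4]
```

View pics/wrist_p7c.png

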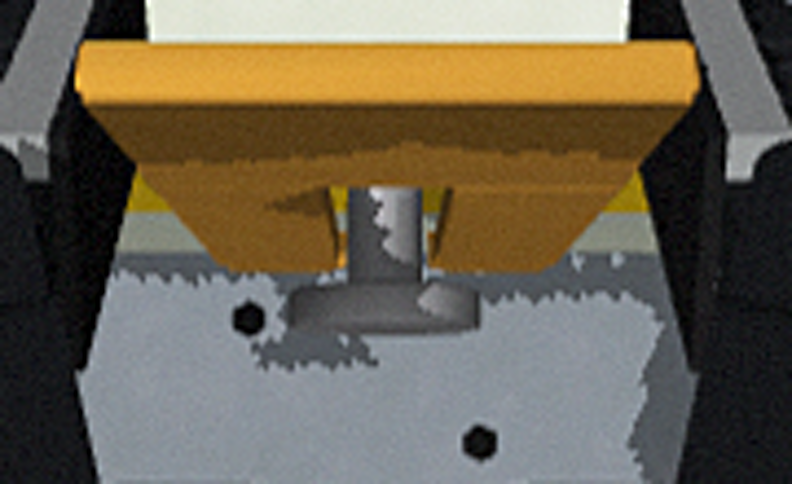

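View pics/side_p7c.png

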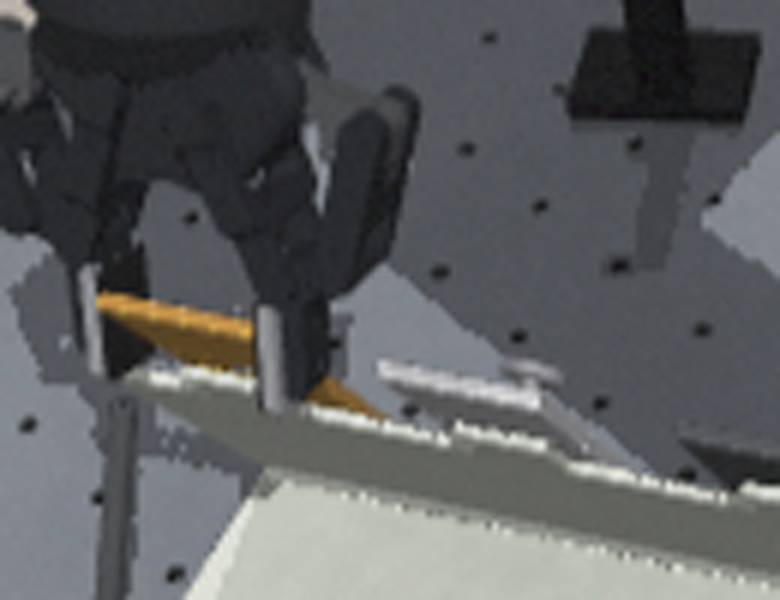

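```bash
python3 -m pendant '[{"tx":0,"ty":0,"tz":0,"rx":0,"ry":0,"rz":0,"jaw":100},{"tx":0,"ty":0,"tz":0,"rx":0,"ry":0,"rz":0,"jaw":92},{"tx":0,"ty":0,"tz":0,"rx":0,"ry":0,"rz":0,"jaw":84},{"tx":0,"ty":0,"tz":0,"rx":0,"ry":0,"rz":0,"jaw":70},{"tx":0,"ty":0,"tz":0,"rx":0,"ry":0,"rz":0,"jaw":50},{"tx":0,"ty":0,"tz":0,"rx":0,"ry":0,"rz":0,"jaw":30},{"tx":0,"ty":0,"tz":0,"rx":0,"ry":0,"rz":0,"jaw":30}]'; python3 -c "
from look import *
D=look('p8',('wrist','side','top'))
def cr(n,x,y,w,h,f): cv2.imwrite(f'pics/{n}_p8c.png',cv2.resize(D[n]['pixels'][y:y+h,x:x+w],None,fx=f,fy=f,interpolation=cv2.INTER_CUBIC))
cr('side',150,180,130,100,6)
cr('wrist',205,265,220,125,3.6)
"
```

```text
t: 18.33
ee_pos: [0.6076, 0.2878, 0.1404]
ee_rot: [[-0.445, 0.882, -0.153], [0.833, 0.471, 0.291], [0.329, 0.002, -0.944]]
wrist_force: [0.0, -0.0, -0.0]
gripper_width: 0.0752
```

View pics/wrist_p8c.png

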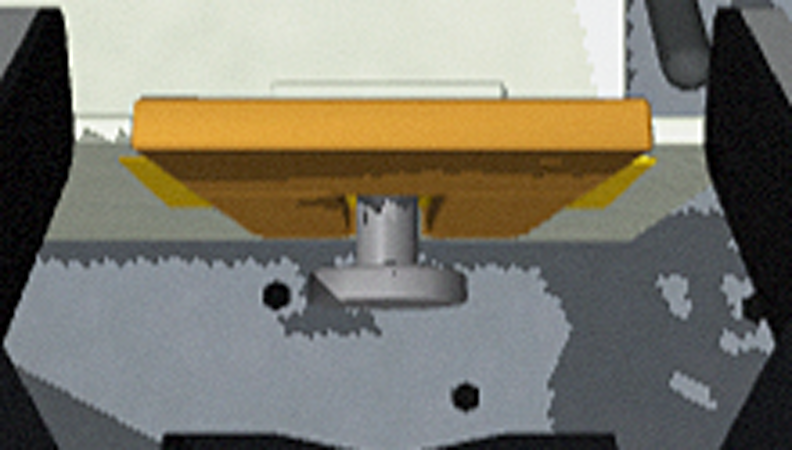

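View pics/side_p8c.png

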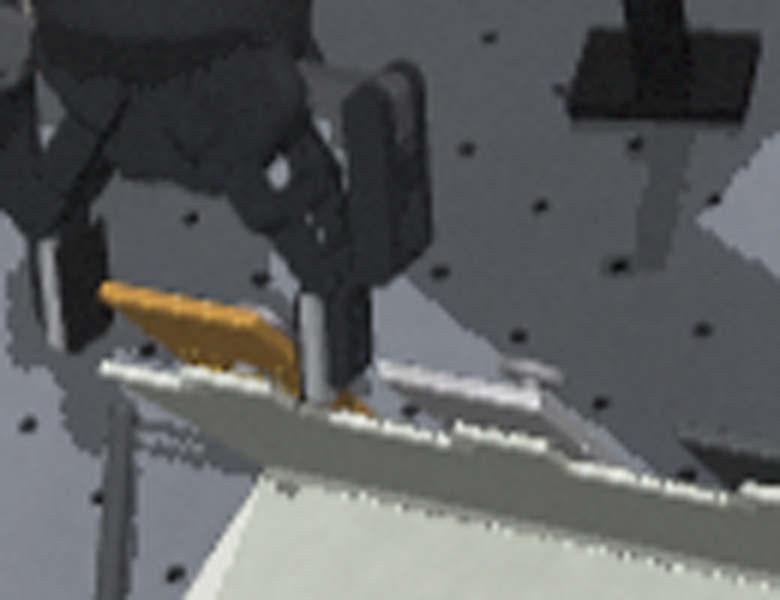

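```bash
python3 -m pendant '[{"tx":0,"ty":0,"tz":-0.008,"rx":0,"ry":0,"rz":0,"jaw":30},{"tx":0,"ty":0,"tz":-0.012,"rx":0,"ry":0,"rz":0,"jaw":30},{"tx":0,"ty":0,"tz":-0.02,"rx":0,"ry":0,"rz":0,"jaw":30},{"tx":0,"ty":0,"tz":-0.03,"rx":0,"ry":0,"rz":0,"jaw":30},{"tx":0,"ty":0,"tz":-0.03,"rx":0,"ry":0,"rz":0,"jaw":30},{"tx":0,"ty":0,"tz":-0.03,"rx":0,"ry":0,"rz":0,"jaw":30},{"tx":0,"ty":0,"tz":-0.03,"rx":0,"ry":0,"rz":0,"jaw":30},{"tx":-0.02,"ty":0,"tz":-0.02,"rx":0,"ry":0,"rz":0,"jaw":30},{"tx":-0.04,"ty":0,"tz":0,"rx":0,"ry":0,"rz":0,"jaw":30},{"tx":-0.04,"ty":0,"tz":0,"rx":0,"ry":0,"rz":0,"jaw":30},{"tx":-0.04,"ty":0,"tz":0,"rx":0,"ry":0,"rz":0,"jaw":30},{"tx":-0.04,"ty":0,"tz":0,"rx":0,"ry":0,"rz":0,"jaw":30},{"tx":0,"ty":0,"tz":0,"rx":0,"ry":0,"rz":0,"jaw":30},{"tx":0,"ty":0,"tz":0,"rx":0,"ry":0,"rz":0,"jaw":30}]'; python3 -c "
from look import *
D=look('p9',('wrist','side','top'))
def cr(n,x,y,w,h,f): cv2.imwrite(f'pics/{n}_p9c.png',cv2.resize(D[n]['pixels'][y:y+h,x:x+w],None,fx=f,fy=f,interpolation=cv2.INTER_CUBIC))
cr('side',150,200,190,120,4.2)
"
```

```text
t: 19.65
ee_pos: [0.7159, 0.0829, 0.2506]
ee_rot: [[-0.442, 0.884, -0.153], [0.835, 0.467, 0.291], [0.329, 0.001, -0.944]]
wrist_force: [0.1, 0.4, 0.1]
gripper_width: 0.0753
```

View pics/wrist_p9.png

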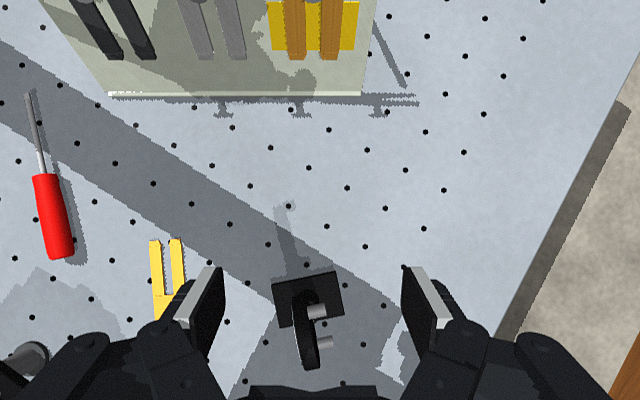

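View pics/side_p9c.png

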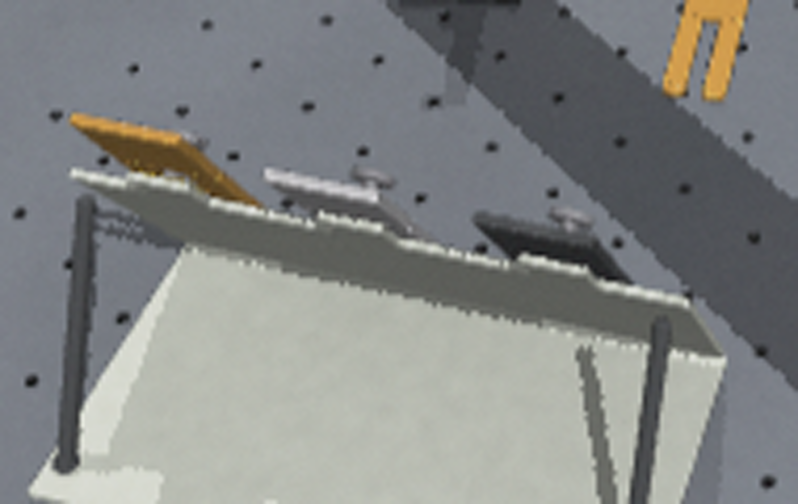

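View pics/top_p9.png

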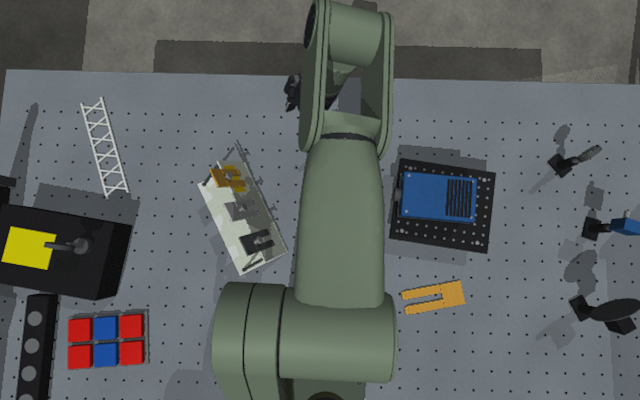

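```bash
python3 - <<'E'
from look import *
D=pickle.load(open('im_p9.pkl','rb')); A=d["top"]["pixels"][140:270,380:510]; B=D["top"]["pixels"][140:270,380:510]
cv2.imwrite("pics/cmp_head.png",np.hstack([cv2.resize(x,None,fx=3,fy=3,interpolation=cv2.INTER_CUBIC) for x in(A,B)]))
A=d["top"]["pixels"][135:285,190:300]; B=D["top"]["pixels"][135:285,190:300]
cv2.imwrite("pics/cmp_rack.png",np.hstack([cv2.resize(x,None,fx=3.6,fy=3.6,interpolation=cv2.INTER_CUBIC) for x in(A,B)]))
H=pickle.load(open('im_p1.pkl','rb'))["side"]["pixels"]
cv2.imwrite("pics/cmp_side.png",np.hstack([cv2.resize(x[85:215,315:465],None,fx=2.66,fy=2.66,interpolation=cv2.INTER_CUBIC) for x in(d["side"]["pixels"],H)]))
E
```

```text
(no output)
```

View pics/cmp_head.png

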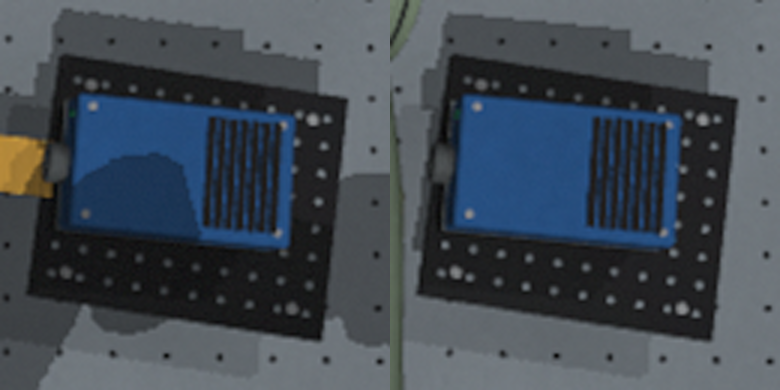

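View pics/cmp_rack.png

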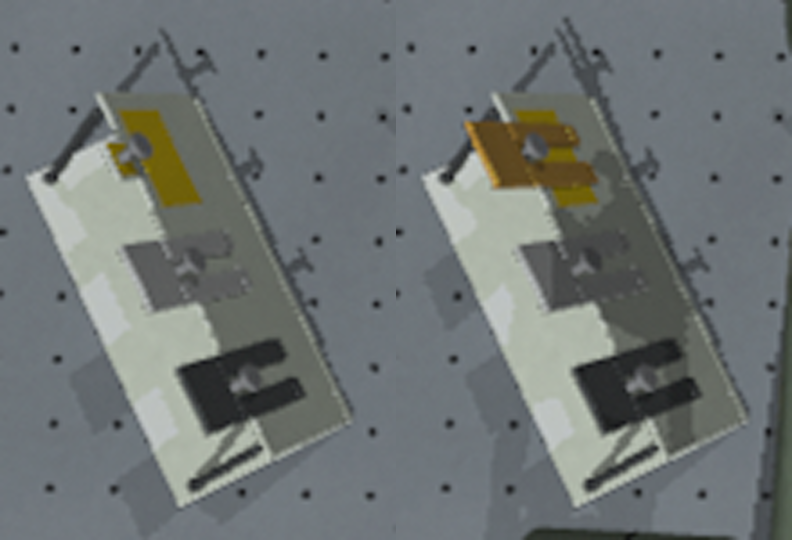

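View pics/cmp_side.png

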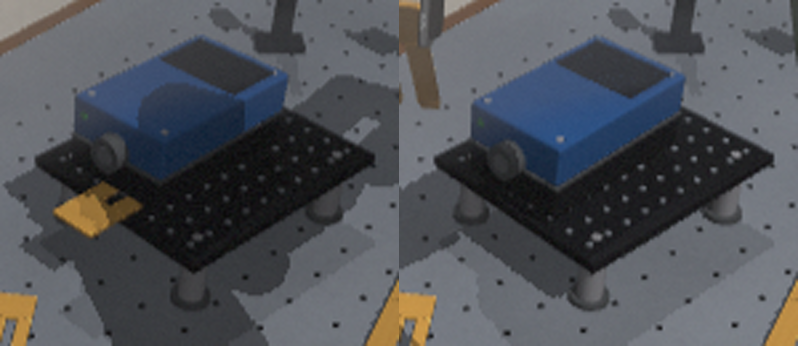

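```bash
python3 -m pendant '[{"tx":0.0,"ty":-0.01,"tz":-0.025,"rx":0,"ry":0,"rz":0,"jaw":30},{"tx":0.016,"ty":-0.018,"tz":0,"rx":0,"ry":0,"rz":0,"jaw":30},{"tx":0.016,"ty":-0.018,"tz":0,"rx":0,"ry":0,"rz":0,"jaw":30},{"tx":0.016,"ty":-0.018,"tz":0,"rx":0,"ry":0,"rz":0,"jaw":30},{"tx":0.016,"ty":-0.01,"tz":0,"rx":0,"ry":0,"rz":0,"jaw":30},{"tx":0,"ty":0,"tz":0,"rx":0,"ry":0,"rz":0,"jaw":30},{"tx":0,"ty":0,"tz":0,"rx":0,"ry":0,"rz":0,"jaw":30}]'; python3 -c "
from look import *
D=look('p10',('wrist','side'))
"
```

```text
t: 20.38
ee_pos: [0.6247, 0.0982, 0.2981]
ee_rot: [[-0.448, 0.881, -0.15], [0.832, 0.473, 0.29], [0.327, 0.005, -0.945]]
wrist_force: [0.6, 0.2, -0.2]
gripper_width: 0.0754
```

View pics/wrist_p10.png

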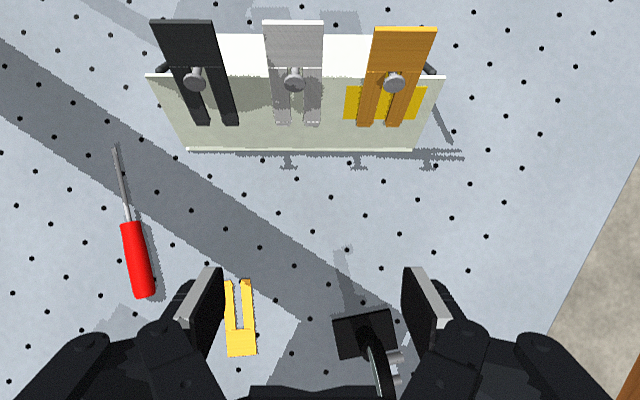

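View pics/side_p10.png

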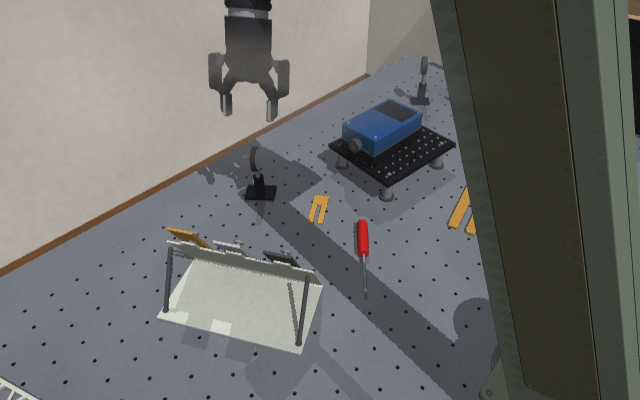

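```bash
python3 -c "
from plant import bot
print(bot.sign_off()); print(bot.state()['t'])"
```

```text
the job is handed in; nothing more can be done
None
the job is handed in; nothing more can be done
```

The brass shim is off the breadboard and hanging tab up on the yellow-labelled pin, and the job is handed in at about 20.5 s of the 48 s.

- **Drawing out:** I gripped the tab across its width, with the gripper leaned back about 46° from the head. I drew the shim out level by about 120 mm, with roughly 4 N of pull. The pictures show the leg ends clear of the breadboard before I lifted it.
- **Head:** It has settled level on its feet. In the top view its upper face moved about 4 mm forward. Pitching down 2° accounts for about 3 mm of that, so any real shift is around 1 mm, which is near the limit of my measurement.
- **Hanging:** I slid the slot down over the pin between the face and the pin's head until contact. The vertical wrist force went from −2 N to about +4 N, and only then did I open the gripper.
- **Contact point disagreed:** Contact came about 3–4 mm lower than my estimate. The pictures still show the closed end on the pin and the shim hanging at the same height as its two neighbours.
- **Other objects:** In the last pictures the grey and dark shims, the mirror and the screwdriver look undisturbed. The robot is clear of everything, with wrist force near zero.

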